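# Open the interface box by its quarter-turn fasteners

### The arm

A 7-joint arm with a two-finger parallel gripper is mounted at the origin on a cart in front of the work surface, level with it; the furniture and walls round the work are solid. World frame = base frame: x ahead of the robot, y to its left, z up, the work surface at z = 0. Lengths are in m, angles in rad, forces in N, time in s.
With the tool pointing down it reaches from about 0.35 to 0.9 m from the base axis. Payload 8.1 kg.
Tool frame: the origin (TCP) lies midway between the tips of the shut fingers; the grasp point (between the pads) lies 19 mm behind it; y points along the fingers, z is the direction in which the jaws open and shut, and the axes are right-handed (so a half turn about y gives the same grasp; the last joint's range is limited). The gripper opens to 92 mm and grips with 3 to 60 N. Pads are 19 mm wide; open, the fingers measure 130 mm over their backs; the gripper's body (75 mm by 190 mm) begins 47 mm behind the grasp point.
Start: joints at [1.122, 0.434, 0.025, 1.573, -0.012, 1.134, -0.075], TCP at [0.212, -0.588, 0.227] pointing down, gripper open.
Joint ranges: [-2.62, 2.62], [-0.44, 2.09], [-1.27, 1.32], [0.08, 2.57], [-1.32, 4.46], [0.12, 2], [-2.74, 2.74]. Speed limits (rad/s): [2.22, 2.22, 3.01, 3.01, 3.14, 3.14, 3.14].

### API

Orientations are given as a rotation vector (axis times angle).
In Python, from cell import state, grab_frame, job_done gives the robot as it stands.
- The arm moves only by the shell command python3 -m creep 'ROWS'. ROWS is JSON, a list of rows, each an object of numbers: "tx", "ty", "tz": the shift along the tool's x, y, z in m; "ax", "ay", "az": the turn, a rotation vector about the tool's x, y, z in rad; "jaw": the opening in per cent of the stroke, from 0 (shut) to 100 (fully open). In form: [{"tx": .., "ty": .., "tz": .., "ax": .., "ay": .., "az": .., "jaw": ..}, ...]. A call has 1 to 10 rows; each row is the pose to reach, as a shift and turn from the pose measured when the call began, along the tool's axes at that moment; what a row does not reach only later rows make up. A row lasts 1/8 s, in which the tool goes at most 62.5 mm and 10.7 degrees, less where a joint would pass 70% of its speed; a pose out of reach is approached as far as the arm can. A call with a gripper value outside its range is refused whole. The fingers move at their own pace and stop on an object; the grip force is fixed at half the most. Time passes only in rows, so rows that repeat a pose let the fingers close. It gives the time, the measured TCP pose, the force and the opening at its end, in the units of the state.
- state(): the state, without advancing time (a new reading comes with each control period).
- grab_frame(name): name is "side" or "top"; returns a dict with "img" (480x640x3 uint8, red, green, blue), "range_z" (480x640 float32, m along the optical axis (not along the pixel's ray), 0 where there is no reading), "fx", "fy", "cx", "cy" (pixels), "k1" (the pictures are not rectified: a ray, as slopes to the right and down, at radius r is drawn at 1 + k1 r^2 times it, then the intrinsics apply), "xyz" and "attitude" of the camera in the world. Camera axes: x right, y up, looking along -z (the intrinsics and any distortion apply to the point x, -y, -z); pixel columns grow to the right and rows downward; lengths in m; the calibration is good to about 2 mm. A picture is of the moment at which its call begins.
- job_done(): hands the job in, once; it reports no verdict.
The state is a dict: "t": time; "q": joint angles; "qvel": joint speeds; "joint_torque": joint torques, N m; "tool_pos": TCP position; "tcp_rot": TCP orientation; "ft_force": force on the tool from outside, world axes, zero at the start; "ft_torque": the same for the moment, N m; "gripper_width": opening from 0.0 (shut) to 1.0 (fully open).
Only numpy, scipy, OpenCV 4.12 (cv2) and the standard library are available. Lean on these libraries where they do the work, as an engineer would, in place of code of your own. Each camera call takes 0.05 s, during which the arm holds its last target.

### The job

Take the screwdriver from its stand and with its blade give both slotted fasteners on the interface box a quarter turn anticlockwise, so that their wings let go of the access panel. Slide the panel fully open to its stop, on the box's right, and stand the screwdriver back in its stand. Leave the micrometer and the ring gauge where they are.

Things in the scene. Friction and masses are not known exactly. Their poses are not given: they have to be found in the camera images.
- driver: Loose flat-blade screwdriver, 120 mm long, 0.15 kg, upright in its stand, blade down. Origin mid tip, +z up the handle. Steel blade 22 mm wide (driver's x), 3.2 mm thick (y), 12 mm long, its lowest 3 mm narrowed to 20 x 2.2 mm; 12 mm round shank to z = 45 mm; black flange of 48 mm diameter, z = 45 to 51 mm; then the handle. A half turn about z leaves it the same.
- driver_grip (a point): Middle of the driver's black block handle, 84 mm above its tip. Handle: z = 51 to 117 mm, 34 mm along the driver's x and 24 mm along its y, between two flat sides (grip these). Axes as the driver's.
- stand: Fixed grey screwdriver stand, a block 70 x 70 mm, 55 mm high. Origin at the centre of its underside, z up. The driver's blade and shank hang freely in a 34 x 34 mm square hole in its top, over 45 mm deep, and the driver's flange rests on the block's top (the driver's tip then 10 mm above the desk); any yaw of the driver will do.
- stand_mouth (a point): Centre of the hole in the stand's top face, 55 mm above the desk.
- interface_box: Fixed grey instrument box, 144 mm deep (its x) by 250 mm wide (its y), deck 56 mm above the desk; its front with vents and two round sockets looks to its -x. Origin at the centre of its underside; +x to its back, +y to its left, z up. A rail 67 mm above the desk runs along the back edge.
- fastener_left (a joint): Angle of the left cam fastener, rad: 0 = locked, grows anticlockwise seen from above to its stop at 1.57; starts at 0 to 0.12 and stays where left (friction 0.05 N m). Slot and wing point to the box's +x at 0, to its +y at 1.57. At 0 the flat wing (24 mm from the axis) blocks the panel, which can move about 11 mm only; from about 1.25 on the panel passes.
- fastener_left_slot (a point): Slot floor on the left fastener's axis, 61 mm above the desk, at (-44, +80) mm in the box's x, y; x axis along the slot. The fastener is a steel disc of 32 mm diameter, top 69 mm above the desk, with a slot right across it, 6 mm wide (10 mm at the bevelled mouth), 8 mm deep. The blade has about 0.13 rad of play in it.
- fastener_right (a joint): Angle of the right slotted cam fastener, rad; same shape and values as the left.
- fastener_right_slot (a point): Slot floor on the right fastener's axis, 61 mm above the desk, at (-44, 0) mm in the box's x, y; x axis along the slot. Disc and slot as on the left.
- panel (a joint): Travel of the access panel, m: 0 = shut, 0.080 = fully open at its stop; it slides along the box's -y (to the right), friction about 1.5 N, and stays where it is left. Aluminium plate 150 mm long with its top 60 mm above the desk, in front of the back rail.
- panel_lip (a point): Centre of the panel's upright push lip, at the panel's left end: a bar 50 mm long (box x), 10 mm thick (box y), from 60 to 82 mm above the desk. Moves with the panel; shut, it lies at (+22, +108) mm in the box's x, y, with 12 mm of deck to its left. Push its left face to the right.
- micrometer: Loose micrometer lying on the desk to the right of the box, 51 x 126 x 19 mm; origin at the centre of its underside. Bystander.
- ring_gauge: Loose steel ring, 46 mm diameter, 16 mm high, lying on the desk behind the box; origin at the centre of its underside. Bystander.
Mind the look-alikes: they are no part of the job. Leave any pink, purple or turquoise look-alike of the driver alone.

How it is judged:
By the outcome, as a careful person would: the job done as asked, in the order asked, and still so for the second after the job is handed in, with the robot touching nothing.
It also fails if it takes over 64 s, if anything falls off the work surface, if the arm or the gripper's body presses on something with over 40 N, if the wrist force passes 120 N, or if a joint passes its speed limit or range.

## Working session

There is one attempt and no reset: what is moved stays moved. The work goes in short steps, Python scripts to look and compute and a shell command to move; the robot and the scene stay as the last step left them, time stands still between calls to the robot, and variables do not carry over. Pictures are saved under pics/ and viewed, and the job is handed in when it is done.

```bash
ls; mkdir -p pics
python3 - <<'E'
from cell import state, grab_frame
import cv2
print(state())
for n in("side","top"):
    f=grab_frame(n); cv2.imwrite(f"pics/{n}0.png",f["img"][:,:,::-1])
    print({k:v for k,v in f.items() if k not in("img","range_z")})
    import numpy as np; np.savez(f"{n}0.npz",**f)
E
```

```text
pics
{'t': 0.0, 'q': array([ 1.12237808,  0.43521297,  0.02500199,  1.57406952, -0.01159413,
        1.1340231 , -0.07512038]), 'qvel': array([ 5.83961533e-04, -4.34999918e-04, -3.53622828e-04, -1.16484826e-03,
       -3.46561153e-04,  9.73924317e-05,  9.78066123e-04]), 'joint_torque': array([-1.56214643e-03, -6.67858100e+01,  9.84349810e-01, -3.14469087e+01,
       -6.04452915e-02,  4.28520993e-02,  1.33246135e-04]), 'tool_pos': array([ 0.21161162, -0.58754924,  0.22596221]), 'tcp_rot': array([-0.3555222 ,  2.03531509, -2.03219946]), 'ft_force': array([-0.82071341, -0.37361802,  0.23106565]), 'ft_torque': array([ 0.02665882,  0.03424041, -0.01378878]), 'gripper_width': 1.0006501573953837}
{'fx': 529.2480007543585, 'fy': 529.2480007543585, 'cx': 314.6034025704843, 'cy': 242.94388233135538, 'k1': -0.01976761295638409, 'xyz': array([0.2100655 , 1.67353322, 1.02285744]), 'attitude': array([ 0.17623455, -1.46383601, -2.55967579])}
{'fx': 520.1564527534604, 'fy': 520.1564527534604, 'cx': 312.9964512352749, 'cy': 237.03808794122145, 'k1': 0.0007319001559537962, 'xyz': array([0.38399506, 0.13685638, 1.63543768]), 'attitude': array([ 0.08202762, -0.07862137, -1.56665092])}
```

View pics/side0.png

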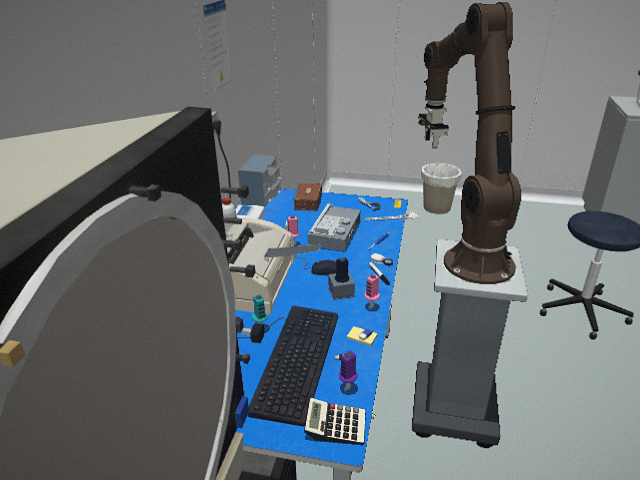

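View pics/top0.png

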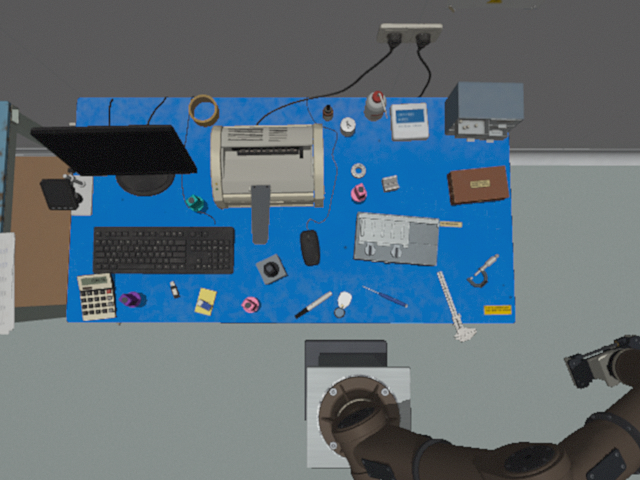

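The driver, black on its grey stand, is at top (271,268). The look-alikes are pink at (251,305) and (360,193), purple at (133,299) and turquoise at (197,204). The box is at (397,240), the micrometer at (484,269) and the ring at (358,171). I'll confirm this with enlarged crops.

```bash
cat > h.py <<'E'
import numpy as np, cv2
from scipy.spatial.transform import Rotation as R
def cam(f):
    K=np.array([[f["fx"],0,f["cx"]],[0,f["fy"],f["cy"]],[0,0,1.]]); d=np.array([float(f["k1"]),0,0,0,0])
    return K,d,R.from_rotvec(f["attitude"]).as_matrix(),np.array(f["xyz"])
def ray(f,uv):
    K,d,M,o=cam(f)
    n=cv2.undistortPoints(np.array(uv,float).reshape(-1,1,2),K,d).reshape(-1,2)
    v=np.c_[n[:,0],-n[:,1],-np.ones(len(n))]
    return o,v@M.T
def onz(f,uv,z):
    o,v=ray(f,uv); return o+v*((z-o[2])/v[:,2])[:,None]
def proj(f,P):
    K,d,M,o=cam(f); p=(np.array(P,float).reshape(-1,3)-o)@M
    return cv2.projectPoints((p*[1,-1,-1]).reshape(-1,1,3),np.zeros(3),np.zeros(3),K,d)[0].reshape(-1,2)
def cloud(f):
    K,d,M,o=cam(f); v,u=np.mgrid[:480,:640]
    _,r=ray(f,np.c_[u.ravel(),v.ravel()])
    return (o+r*np.asarray(f["range_z"]).reshape(-1,1)).reshape(480,640,3)
def crop(f,x0,y0,w,h,s,name):
    c=f["img"][y0:y0+h,x0:x0+w,::-1]; cv2.imwrite(name,cv2.resize(c,None,fx=s,fy=s,interpolation=cv2.INTER_CUBIC))
E
python3 - <<'E'
from h import *
t=np.load("top0.npz"); s=np.load("side0.npz")
crop(t,345,200,105,75,7,"pics/box.png"); crop(t,240,240,70,50,8,"pics/drv.png"); 
crop(s,290,190,130,110,6,"pics/sbox.png")
E
```

```text
(no output)
```

View pics/box.png

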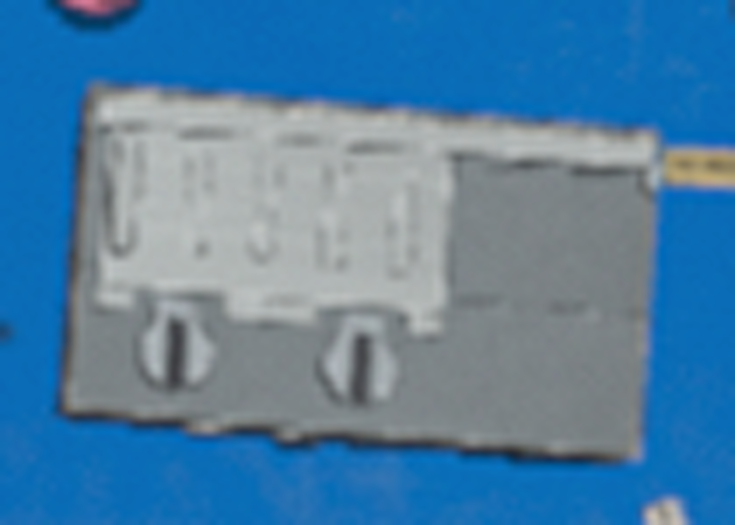

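View pics/drv.png

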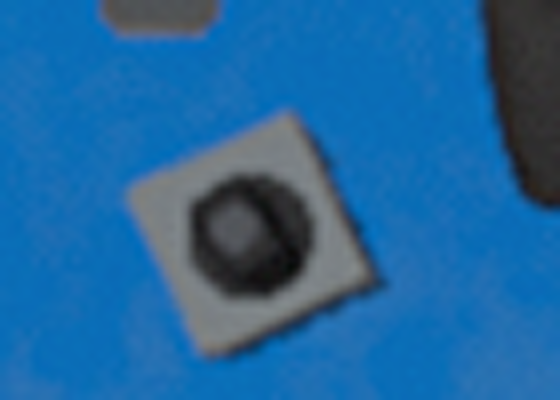

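View pics/sbox.png

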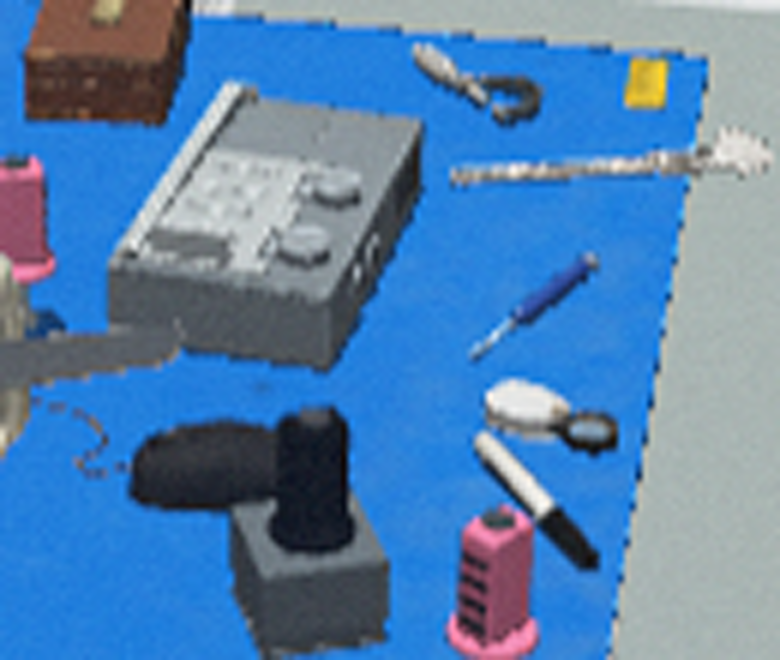

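The black driver in its grey stand, at top (271,268), is the one meant: it is neither coloured nor standing off its stand. Both fasteners show their slots pointing to the box's back, at (370.4,249.7) for the left and (396.4,252.1) for the right. Next I'll measure.

Run:
```python
from h import *
t=np.load("top0.npz"); s=np.load("side0.npz")
C=cloud(t)
sub=C[250:285,255:290].reshape(-1,3)
print("zs",np.percentile(sub[:,2],[5,25,50,75,95]))
h=sub[sub[:,2]>0.09]; print("handle",len(h),h.mean(0),np.median(h[:,2]))
def rect(p):
    r=cv2.minAreaRect((p[:,:2]*1000).astype(np.float32)); return r
print(rect(h))
st=sub[(sub[:,2]>.045)&(sub[:,2]<.07)]; print("stand",rect(st),np.median(st[:,2]))
Cs=cloud(s); q=Cs[245:290,320:365].reshape(-1,3); qh=q[(q[:,2]>.07)&(q[:,2]<.14)&(q[:,1]<.5)]
print("side",len(qh),np.median(qh,0),rect(qh))
b=C[205:270,350:445].reshape(-1,3)
bb=b[(b[:,2]>.045)&(b[:,2]<.1)]; print("box",rect(bb),np.median(bb[:,2]))
cs=np.array([[97,90],[655,135],[638,460],[65,412]])/7+[345,200]
print(onz(t,cs[:2],.067),onz(t,cs[2:],.056))
print(onz(t,[[370.4,249.7],[396.4,252.1]],.069))
# masks
img=t["img"]; hsv=cv2.cvtColor(img,cv2.COLOR_RGB2HSV)
m=(hsv[...,1]<90).astype(np.uint8)
for nm,(x0,y0,x1,y1),z in(("stand",(250,248,295,290),.055),("box",(345,205,440,272),.058)):
    mm=np.zeros_like(m); mm[y0:y1,x0:x1]=m[y0:y1,x0:x1]
    c=max(cv2.findContours(mm,0,2)[0],key=cv2.contourArea)
    P=onz(t,c.reshape(-1,2),z); print(nm,rect(P))
```

```text
zs [-0.00530876 -0.0004513   0.00569816  0.05617726  0.12619031]
handle 112 [0.44267005 0.26078521 0.20540056] 0.12690417347334126
((413.5794677734375, 214.3895263671875), (163.0599365234375, 30.9509334564209), 58.366966247558594)
stand ((447.9121398925781, 270.88983154296875), (70.33000946044922, 69.83657836914062), 26.009197235107422) 0.055487088433028964
side 218 [0.44747865 0.2768121  0.10486283] ((449.28472900390625, 268.925048828125), (36.0589714050293, 38.933677673339844), 27.939985275268555)
box ((542.1005249023438, -114.84590148925781), (255.1245574951172, 145.70660400390625), 85.59827423095703) 0.057968511015075275
[[ 0.61940878  0.00103647  0.067     ]
 [ 0.60025902 -0.2411387   0.067     ]] [[ 0.45966208 -0.23331598  0.056     ]
 [ 0.47982777  0.01485498  0.056     ]]
[[ 0.50683999 -0.03293051  0.069     ]
 [ 0.49978259 -0.11129895  0.069     ]]
stand ((448.2575378417969, 268.2497253417969), (70.83575439453125, 71.585205078125), 26.729522705078125)
box ((541.7263793945312, -113.86836242675781), (253.53318786621094, 148.1522979736328), 85.62610626220703)
```

Run:
```python
from h import *
t=np.load("top0.npz"); s=np.load("side0.npz")
C=cloud(t); z=C[...,2]
sl=np.s_[254:284,256:290]
m=np.zeros((480,640),np.uint8); m[sl]=((z[sl]>.09)&(z[sl]<.15))
print(m.sum()); P=C[m>0]; print("mean",P.mean(0),cv2.minAreaRect((P[:,:2]*1000).astype(np.float32)))
mo=cv2.moments(m,True); print(mo["m10"]/mo["m00"],mo["m01"]/mo["m00"])
Q=P[:,:2]-P[:,:2].mean(0); w,v=np.linalg.eigh(np.cov(Q.T)); print(np.sqrt(w*12),np.degrees(np.arctan2(v[1],v[0])))
for a in range(*(254,284)): print("".join("%4d"%(z[a,b]*1000) for b in range(256,290)))
# larger image crop
g=cv2.resize(t["img"][252:286,254:288,::-1],None,fx=16,fy=16,interpolation=cv2.INTER_LANCZOS4)
g=np.clip(g.astype(float)*2.2,0,255).astype(np.uint8); cv2.imwrite("pics/drv2.png",g)
g=cv2.resize(s["img"][225:305,315:375,::-1],None,fx=7,fy=7,interpolation=cv2.INTER_LANCZOS4)
g=np.clip(g.astype(float)*2.2,0,255).astype(np.uint8); cv2.imwrite("pics/drv3.png",g)
```

```text
106
mean [0.44599128 0.26780005 0.12445507] ((446.55609130859375, 269.05126953125), (35.00615692138672, 23.830665588378906), 33.13197326660156)
268.99056603773585 268.8490566037736
[0.02405126 0.03542903] [ -55.00082244 -145.00082244]
  -3  -2  -8  -4   2   5  -6   2   1   1   5   2   0   0  -2  -2  -3  -2  -1   1  -2  -1   0  -1  -5   3  -2  -4   21635   0  -2   8   0
  -1  -7  -8   8   6   3   2  -3  -1  -6   1   3   1   0   2   7   1   0  53  501635  -3   4   0   3   2  -2   9  -3   7   5   2  -2   5
  -3  -3  -4  -2   3  -2   2   1   1   0   1   8   1  -1   9  53  57  55  62  54  55   9  -1   0   0   3   1   0   5   0  -7   0   1   6
   0  -2  -2  -7   0  -4  -1 -10   4  -3  -6   1  -1  49  55  49  54  54  58  60  52  49  -2  -4   3   4  -3  -3   4  -3  -1   3  -2  -1
   0   0   2  -2   2   0   3  -7  -3   0   1  56  46  57  57  56  54  52  51  56  52  50  10   1  -4   1  -3  -3   3   0  -4   4  -3   0
  -3   2   0  -2   0   0   7  -5   1  57  59  51  44  54  55  59  54  61  53  57  49  51  44   7   3  -4  -4   3   6   1   4   0   0  -8
  -1  -3  -2   0  -4  -3  -4  58  53  52  6
[... 2544 characters left out ...]
 10   0   1   3
   0  -4   4  -4   8   7  54  46  59  59  55  56  56  54  50  50  50  47  59  54  54  33   3   4   1   0   0   2  -1  -4   6  -3   0   1
  -5   5  -1   0  -1   3   4  54  60  56  57  56  48  59  54  52  51  61  54  33   1   0  -5  -3  -1   2  -7   2  -5   0   1   2   0  -5
  -1  -3   0   0   0  -4   6  49  59  58  56  52  57  56  53  48  48  27   5   8   0 -11   2  -1  -5  -6   9   1  -4  -2   5  -4  -4   7
  -7   0   5   4   5   0   2   1  51  55  53  56  55  56  55  26  -5  -1   8  -9  -2   2  -2   0   0   0   4   1   4   3   0  -4   3  -4
   0   3   5  -6  -4  -1   0  -4  47  53  54  55  45  21   2  -5   5   2   0  -1  -3   0   0   0  -3   0   1   1   2   1   5  -2  -1   0
```

View pics/drv2.png

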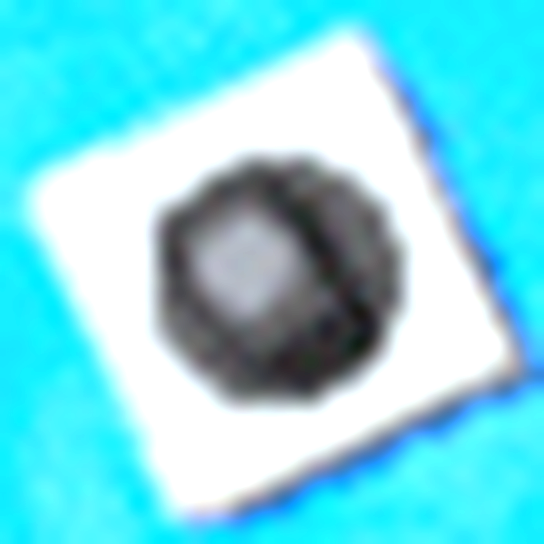

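View pics/drv3.png

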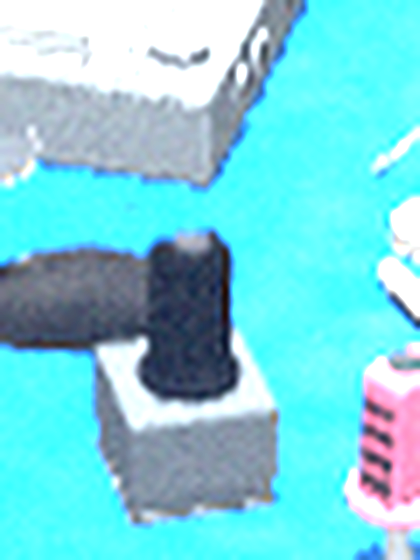

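```bash
cat >> h.py <<'E'
def go(pos,yaw=None):
    """yaw: world direction (deg) of the tool z (jaw) axis, tool y straight down; prints shift, turn in tool axes"""
    from cell import state
    s=state(); M=R.from_rotvec(s["tcp_rot"]).as_matrix()
    d=M.T@(np.array(pos)-s["tool_pos"])
    out="shift mm "+str(np.round(d*1000,1))
    if yaw is not None:
        a=np.radians(yaw); z=np.array([np.cos(a),np.sin(a),0]); y=np.array([0,0,-1.]); x=np.cross(y,z)
        T=np.c_[x,y,z]; out+=" turn "+str(np.round(R.from_matrix(M.T@T).as_rotvec(),4))
    print(out); rep(s)
def rep(s=None):
    from cell import state
    s=s or state(); M=R.from_rotvec(s["tcp_rot"]).as_matrix()
    print("t%.2f"%s["t"],"tcp",np.round(s["tool_pos"],4),"y",np.round(M[:,1],3),"zyaw %.2f"%np.degrees(np.arctan2(M[1,2],M[0,2])),"F",np.round(s["ft_force"],1),"T",np.round(s["ft_torque"],2),"w %.3f"%s["gripper_width"],"q",np.round(s["q"],2))
E
python3 - <<'E'
from h import *
go([.46,-.1,.25]); 
t=np.load("top0.npz"); s=np.load("side0.npz"); C=cloud(t)
m=(C[...,0]>.28)&(C[...,0]<.75)&(C[...,1]<.45)&(C[...,1]>-.45)&(C[...,2]<.4)
for x in np.arange(.3,.75,.05): print("%.2f"%x,[int(1000*np.percentile(C[m&(abs(C[...,0]-x)<.025)&(abs(C[...,1]-y)<.025)][:,2],97)) if (m&(abs(C[...,0]-x)<.025)&(abs(C[...,1]-y)<.025)).sum()>3 else -9 for y in np.arange(.4,-.45,-.05)])
# refine discs in both views
for n,f,(x0,y0,x1,y1) in(("top",t,(355,238,415,262)),("side",s,(320,205,365,242))):
    g=f["img"][y0:y1,x0:x1].astype(int)
    cv2.imwrite(f"pics/disc_{n}.png",cv2.resize(f["img"][y0:y1,x0:x1,::-1],None,fx=12,fy=12,interpolation=cv2.INTER_CUBIC))
E
```

```text
shift mm [-398.9  -23.5 -374.6]
t0.10 tcp [ 0.2117 -0.5876  0.2261] y [-0.001  0.001 -1.   ] zyaw -70.19 F [ 0.1  0.4 -0.1] T [ 0.01 -0.06  0.02] w 0.998 q [ 1.12  0.44  0.02  1.57 -0.01  1.13 -0.08]
0.30 [7, 49, 46, 6, 16, 16, 6, 13, 6, 8, 6, 6, 6, 7, 11, 6, 7]
0.35 [6, 121, 117, 6, 7, 19, 18, 19, 6, 8, 14, 12, 7, 6, 11, 6, 6]
0.40 [6, 7, 57, 57, 7, 5, 8, 11, 6, 8, 6, 6, 7, 8, 8, 15, 15]
0.45 [19, 6, 128, 130, 6, 24, 8, 6, 6, 39, 56, 58, 59, 55, 6, 9, 19]
0.50 [22, 5, 182, 58, 20, 40, 23, 6, 68, 72, 72, 63, 61, 59, 6, 7, 16]
0.55 [24, 6, 179, 172, 23, 37, 7, 5, 85, 67, 65, 65, 62, 61, 6, 5, 5]
0.60 [18, 7, 166, 162, 5, 7, 6, 6, 82, 71, 71, 71, 70, 71, 6, 7, 6]
0.65 [129, 130, 156, 151, 127, 126, 122, 5, 118, 5, 5, 6, 7, 5, 55, 55, 54]
0.70 [150, 146, 147, 146, 146, 149, 147, 7, 124, 7, 37, 6, 7, 6, 57, 58, 58]
```

View pics/disc_top.png

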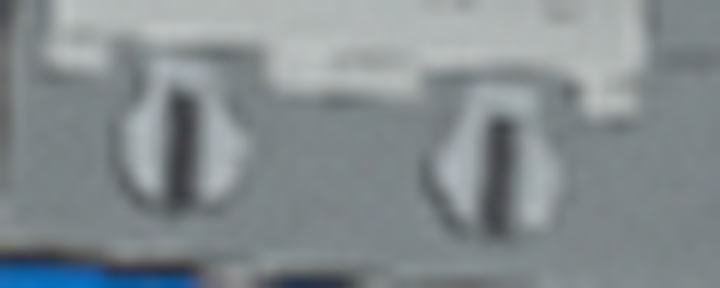

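View pics/disc_side.png

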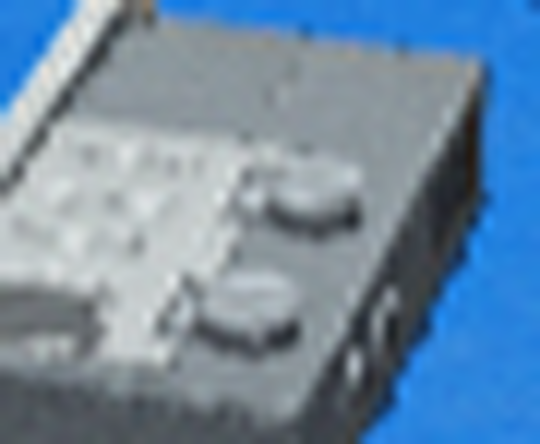

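Run:
```python
from h import *
t=np.load("top0.npz"); s=np.load("side0.npz"); C=cloud(t)
m=(C[...,0]>.44)&(C[...,0]<.6)&(C[...,1]<.4)&(C[...,1]>.15)&(C[...,2]<.25)&(C[...,2]>.14)
P=C[m]; print(len(P),P.min(0),P.max(0)); r=cv2.minAreaRect((P[:,:2]*1000).astype(np.float32)); print(r); print(cv2.boxPoints(r))
u=np.array([np.cos(np.radians(34)),np.sin(np.radians(34))]);n=np.array([-u[1],u[0]])
D=(P[:,:2]-[.4475,.2695]); a=D@u*1000; b=D@n*1000
print("min along u within |b|<100",np.sort(a[abs(b)<100])[:15], b[np.argmin(a)])
# tray px corners
crop(t,235,175,60,110,5,"pics/tray.png"); 
sl=C[238:248,245:275,2]
for r_ in range(238,248): print("".join("%5d"%(C[r_,c,2]*1000) for c in range(246,276)))
# z at contour
print(onz(t,[[252,243],[268,244]],.18))
# lip, box by pixel
hm=(C[...,2]>.074)&(C[...,2]<.1)&(C[...,0]>.5)&(C[...,0]<.64)&(C[...,1]<.05)&(C[...,1]>-.1); L=C[hm]; print("lip",len(L),cv2.minAreaRect((L[:,:2]*1000).astype(np.float32)))
print(proj(t,[[.45,.27,.127],[.45,.27,.055]]))
```

```text
496 [0.5129564  0.26854839 0.15084996] [0.59930697 0.31872633 0.18517481]
((556.1314086914062, 293.63909912109375), (50.17909622192383, 86.34827423095703), 89.99688720703125)
[[512.95593 268.5519 ]
 [599.3042  268.5472 ]
 [599.3069  318.7263 ]
 [512.9586  318.731  ]]
min along u within |b|<100 [58.6392168  60.89721112 60.99285201 61.14298898 61.41652499 62.70680589
 62.89786518 63.32381765 63.44400645 63.50727009 64.90076592 64.9221156
 65.83375925 65.99837459 66.40922475] -30.118926068222358
    3   -5    2   -4   -4    2  180  173  171  174  183  180  174  177  176  179  178  176  174  174  177  173    0   -2    0   -4    2    2    2    1
    2    2   -4   -1   -4    0  180  175  175  172  178  181  175  184  178  178  177  180  173  178  178  173   -4    0   -3    0    3    0   -2   -1
    4   -3    0    7    0    0  175  177  178  177  180  182  176  183  184  182  182  177  178  167  171    0    1    0   -1    1   -1   -6    2   -2
   -4   -2    1   -8   -2   -4  176  176  173  179  173  180  174  173  178  176  175  176  178  179  179   -4    2    4   -9    2    1   -3   -2    
[... 444 characters left out ...]
   -5   -3
   -3    0    1    2    1    1    3   -2    0    2    4    0   -2    0    3    3    3    5   -3    2    3    8   -2   -6    0   -1    1    0    0   -1
    1   -2    0    3   -5    5    1    0   -2    0   -1    0   10    3   -1    0   -3    0    5    3   -3    6   -3   -1   -5    0    3   -5    0    6
    1   -2    0    0    1   -3   -4    0    2    4   -5   -3    2    3    8   -3   -3    3   -1   -1    0    7   -1    6    0   -1    3    0    4   -7
[[0.51615068 0.31158456 0.18      ]
 [0.5134455  0.26658246 0.18      ]]
lip 66 ((551.9990234375, -48.75778579711914), (92.02047729492188, 97.02556610107422), 2.613011121749878)
[[268.17793793 267.42711458]
 [270.25878137 268.47116871]]
```

View pics/tray.png

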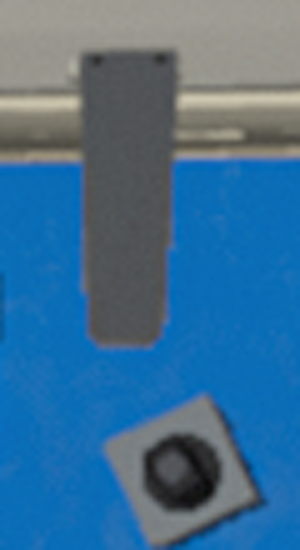

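```bash
python3 -m creep '[{"tx":-0.4,"ty":-0.024,"tz":-0.375,"jaw":100},{"tx":-0.4,"ty":-0.024,"tz":-0.375,"jaw":100},{"tx":-0.4,"ty":-0.024,"tz":-0.375,"jaw":100},{"tx":-0.4,"ty":-0.024,"tz":-0.375,"jaw":100},{"tx":-0.4,"ty":-0.024,"tz":-0.375,"jaw":100},{"tx":-0.4,"ty":-0.024,"tz":-0.375,"jaw":100},{"tx":-0.4,"ty":-0.024,"tz":-0.375,"jaw":100},{"tx":-0.4,"ty":-0.024,"tz":-0.375,"jaw":100},{"tx":-0.4,"ty":-0.024,"tz":-0.375,"jaw":100},{"tx":-0.4,"ty":-0.024,"tz":-0.375,"jaw":100}]'; python3 -c "
from h import *
go([.4465,.2688,.20],-56)"
```

```text
shift mm [-511.2   27.  -726.1] turn [ 1.400e-03 -2.477e-01 -1.000e-04]
t0.10 tcp [ 0.2117 -0.5876  0.2261] y [-0.001  0.001 -1.   ] zyaw -70.19 F [ 0.1  0.4 -0.1] T [ 0.01 -0.06  0.02] w 0.998 q [ 1.12  0.44  0.02  1.57 -0.01  1.13 -0.08]schema error: expected keys tx, ty, tz, ax, ay, az, jaw
```

```bash
python3 -m creep '[{"tx":-0.4,"ty":-0.024,"tz":-0.375,"ax":0,"ay":0,"az":0,"jaw":100},{"tx":-0.4,"ty":-0.024,"tz":-0.375,"ax":0,"ay":0,"az":0,"jaw":100},{"tx":-0.4,"ty":-0.024,"tz":-0.375,"ax":0,"ay":0,"az":0,"jaw":100},{"tx":-0.4,"ty":-0.024,"tz":-0.375,"ax":0,"ay":0,"az":0,"jaw":100},{"tx":-0.4,"ty":-0.024,"tz":-0.375,"ax":0,"ay":0,"az":0,"jaw":100},{"tx":-0.4,"ty":-0.024,"tz":-0.375,"ax":0,"ay":0,"az":0,"jaw":100},{"tx":-0.4,"ty":-0.024,"tz":-0.375,"ax":0,"ay":0,"az":0,"jaw":100},{"tx":-0.4,"ty":-0.024,"tz":-0.375,"ax":0,"ay":0,"az":0,"jaw":100},{"tx":-0.4,"ty":-0.024,"tz":-0.375,"ax":0,"ay":0,"az":0,"jaw":100},{"tx":-0.4,"ty":-0.024,"tz":-0.375,"ax":0,"ay":0,"az":0,"jaw":100}]'; python3 -c "
from h import *
go([.4465,.2688,.20],-56)"
```

```text
t: 1.35
tool_pos: [0.4622, -0.0951, 0.2505]
tcp_rot: [-0.361, 2.032, -2.026]
ft_force: [-1.3, -0.3, -0.8]
gripper_width: 0.999
shift mm [-111.    51.5 -346.8] turn [ 0.0024 -0.2406 -0.0013]
t1.35 tcp [ 0.4622 -0.0951  0.2505] y [ 0.     0.003 -1.   ] zyaw -69.79 F [-1.3 -0.3 -0.8] T [-0.11 -0.04  0.07] w 0.999 q [ 0.35  0.19 -0.31  1.88  0.06  1.09 -1.19]
```

```bash
python3 -m creep '[{"tx":-0.111,"ty":0.0515,"tz":-0.347,"ax":0,"ay":-0.24,"az":0,"jaw":100},{"tx":-0.111,"ty":0.0515,"tz":-0.347,"ax":0,"ay":-0.24,"az":0,"jaw":100},{"tx":-0.111,"ty":0.0515,"tz":-0.347,"ax":0,"ay":-0.24,"az":0,"jaw":100},{"tx":-0.111,"ty":0.0515,"tz":-0.347,"ax":0,"ay":-0.24,"az":0,"jaw":100},{"tx":-0.111,"ty":0.0515,"tz":-0.347,"ax":0,"ay":-0.24,"az":0,"jaw":100},{"tx":-0.111,"ty":0.0515,"tz":-0.347,"ax":0,"ay":-0.24,"az":0,"jaw":100},{"tx":-0.111,"ty":0.0515,"tz":-0.347,"ax":0,"ay":-0.24,"az":0,"jaw":100},{"tx":-0.111,"ty":0.0515,"tz":-0.347,"ax":0,"ay":-0.24,"az":0,"jaw":100}]'; python3 -c "
from h import *
go([.4465,.2688,.075],-56)
from cell import grab_frame
f=grab_frame('side'); crop(f,290,140,130,170,4,'pics/s1.png')"
```

```text
t: 2.35
tool_pos: [0.4467, 0.2675, 0.1995]
tcp_rot: [-0.575, 1.886, -1.883]
ft_force: [0.1, -0.8, -1.0]
gripper_width: 1.001
shift mm [ -0.5 124.5  -1. ] turn [ 0.0015 -0.0013 -0.0001]
t2.35 tcp [0.4467 0.2675 0.1995] y [-0.001  0.001 -1.   ] zyaw -56.08 F [ 0.1 -0.8 -1. ] T [-0.05 -0.02 -0.08] w 1.001 q [-0.23  0.35 -0.53  1.83  0.2   1.02 -1.82]
```

View pics/s1.png

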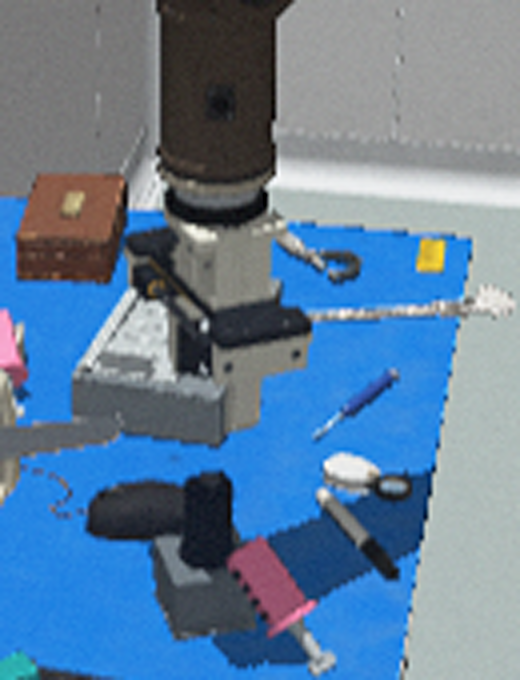

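```bash
python3 -c "
from h import *
from cell import grab_frame
f=grab_frame('side'); cv2.imwrite('pics/s2.png',f['img'][:,:,::-1])
f=grab_frame('top'); cv2.imwrite('pics/t2.png',f['img'][:,:,::-1])
rep()"
```

```text
t2.50 tcp [0.4472 0.2669 0.2001] y [ 0.     0.002 -1.   ] zyaw -56.21 F [ 0.1 -0.4 -0.1] T [ 0.02 -0.05 -0.02] w 1.001 q [-0.23  0.35 -0.53  1.83  0.2   1.02 -1.82]
```

View pics/s2.png

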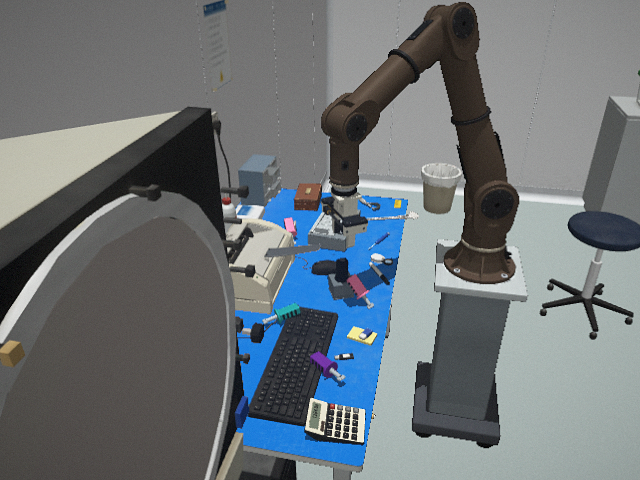

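View pics/t2.png

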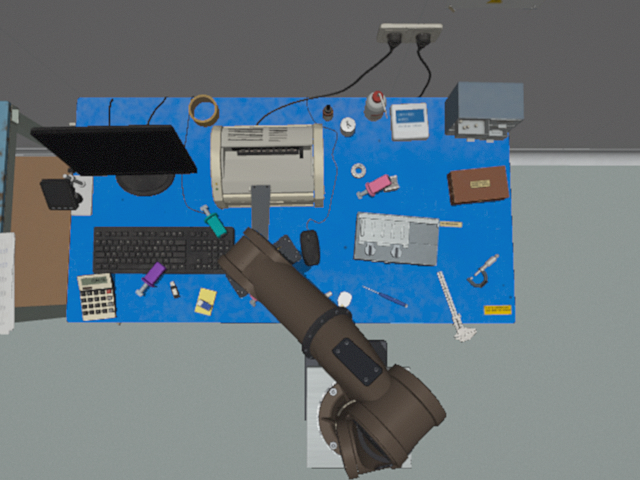

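```bash
python3 -c "
from h import *
from cell import grab_frame
f=grab_frame('side'); C=cloud(f); h=cv2.cvtColor(f['img'],cv2.COLOR_RGB2HSV)
m=(h[...,0]>150)&(h[...,0]<178)&(h[...,1]>80); m[:265]=0; m[310:]=0; m[:,:335]=0;m[:,385:]=0
P=C[m]; print(len(P),np.percentile(P,[2,50,98],axis=0))
z=P[:,2]; print(P[z>.055][:10])
go([.4466,.2688,.09],-56)
"
```

```text
255 [[0.35756756 0.28630325 0.02972685]
 [0.39036477 0.30953132 0.06105914]
 [0.42159834 0.33511303 0.0875889 ]]
[[0.40399801 0.29253242 0.0886798 ]
 [0.40171901 0.28603341 0.08472354]
 [0.39771324 0.29205027 0.08922937]
 [0.41418158 0.28757495 0.08019773]
 [0.40949479 0.29782295 0.08760791]
 [0.40678096 0.29459462 0.08585376]
 [0.40429088 0.28968846 0.08296166]
 [0.40029727 0.29553267 0.08737036]
 [0.39772713 0.29111218 0.08480973]
 [0.41882755 0.29862032 0.08303895]]
shift mm [ -0.2 110.1  -1.5] turn [ 0.0015 -0.0035 -0.0015]
t2.55 tcp [0.4472 0.2672 0.2001] y [ 0.     0.002 -1.   ] zyaw -56.20 F [ 1.1 -0.   0.4] T [-0.03  0.01  0.01] w 1.001 q [-0.23  0.35 -0.53  1.83  0.2   1.02 -1.82]
```

```bash
python3 -c "
from h import *
from cell import grab_frame
f=grab_frame('side'); C=cloud(f)[255:310,330:395]
img=f['img'][255:310,330:395]
P=C.reshape(-1,3); I=img.reshape(-1,3).astype(int); pink=(I[:,0]>I[:,1]+30)
u=np.array([np.cos(np.radians(34)),np.sin(np.radians(34))]);n=np.array([-u[1],u[0]])
D=(P[:,:2]-[.4466,.2688])*1000; a=D@u; b=D@n; z=P[:,2]*1000
for lo in range(10,90,6):
  for nm,k in(('pink',pink),('any',~pink)):
    k=k&(b>=lo)&(b<lo+6)&(abs(a)<40)&(z<200)
    if k.any(): print(lo,nm,k.sum(),'z50/95/max',np.round(np.percentile(z[k],[50,95,100])),'a',np.round(np.percentile(a[k],[5,95])))
crop(f,325,245,70,70,8,'pics/s3.png')
"
```

```text
10 any 85 z50/95/max [ 93. 126. 128.] a [-12.  37.]
16 any 40 z50/95/max [ 55.  92. 121.] a [-7. 38.]
22 any 79 z50/95/max [33. 58. 67.] a [-11.  38.]
28 pink 1 z50/95/max [57. 57. 57.] a [-5. -5.]
28 any 135 z50/95/max [28. 55. 86.] a [-21.  37.]
34 pink 13 z50/95/max [78. 86. 89.] a [-27.  -1.]
34 any 93 z50/95/max [23. 68. 86.] a [-25.  27.]
40 pink 22 z50/95/max [81. 88. 89.] a [-29.  -6.]
40 any 36 z50/95/max [ 2. 80. 90.] a [-35.  33.]
46 pink 33 z50/95/max [76. 83. 86.] a [-32.  -1.]
46 any 28 z50/95/max [ 1. 53. 74.] a [-29.  34.]
52 pink 30 z50/95/max [70. 77. 78.] a [-34.  -6.]
52 any 34 z50/95/max [-0. 21. 71.] a [-38.  37.]
58 pink 28 z50/95/max [63. 72. 72.] a [-39. -10.]
58 any 27 z50/95/max [-1.  6. 46.] a [-24.  33.]
64 pink 24 z50/95/max [60. 67. 68.] a [-33. -12.]
64 any 35 z50/95/max [ 0. 42. 68.] a [-39.  32.]
70 pink 29 z50/95/max [53. 64. 68.] a [-37. -14.]
70 any 30 z50/95/max [ 1. 21. 41.] a [-32.  36.]
76 pink 17 z50/95/max [47. 56. 57.] a [-38. -15.]
76 any 27 z50/95/max [ 1. 22. 30.] a [-37.  31.]
82 pink 14 z50/95/max [44. 50. 50.] a [-35. -16.]
82 any 39 z50/95/max [-0.  6. 29.] a [-38.  32.]
88 pink 12 z50/95/max [46. 50. 51.] a [-37. -16.]
88 any 23 z50/95/max [ 1. 31. 33.] a [-38.  28.]
```

View pics/s3.png

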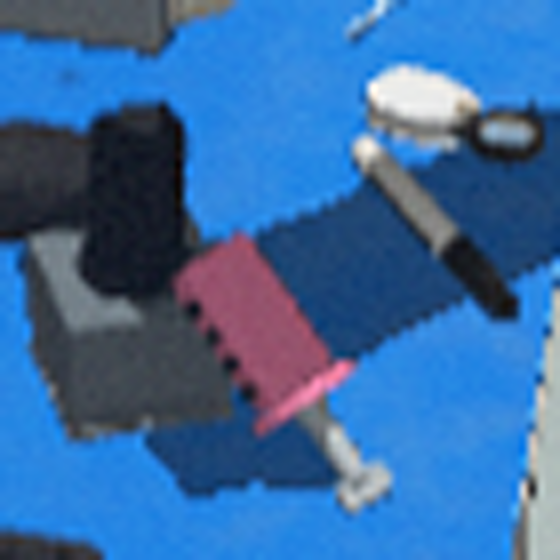

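```bash
python3 -m creep '[{"tx":0,"ty":0.03,"tz":-0.0015,"ax":0.0015,"ay":-0.0035,"az":-0.0015,"jaw":52},{"tx":0,"ty":0.05,"tz":-0.0015,"ax":0.0015,"ay":-0.0035,"az":-0.0015,"jaw":52},{"tx":0,"ty":0.06,"tz":-0.0015,"ax":0.0015,"ay":-0.0035,"az":-0.0015,"jaw":52},{"tx":0,"ty":0.07,"tz":-0.0015,"ax":0.0015,"ay":-0.0035,"az":-0.0015,"jaw":52},{"tx":0,"ty":0.07,"tz":-0.0015,"ax":0.0015,"ay":-0.0035,"az":-0.0015,"jaw":52}]'; python3 -c "
from h import *
go([.4466,.2688,.099],-56)
from cell import grab_frame
f=grab_frame('side'); crop(f,315,205,80,100,6,'pics/s4.png')"
```

```text
t: 3.22
tool_pos: [0.4463, 0.2686, 0.13]
tcp_rot: [-0.576, 1.883, -1.884]
ft_force: [-0.3, 0.1, -0.3]
gripper_width: 0.531
shift mm [-0.4 31.   0. ] turn [0.0001 0.0001 0.0004]
t3.23 tcp [0.4463 0.2686 0.13  ] y [-0. -0. -1.] zyaw -55.99 F [-0.3  0.1 -0.3] T [-0.04 -0.01  0.01] w 0.531 q [-0.26  0.43 -0.51  1.91  0.27  0.87 -1.88]
```

View pics/s4.png

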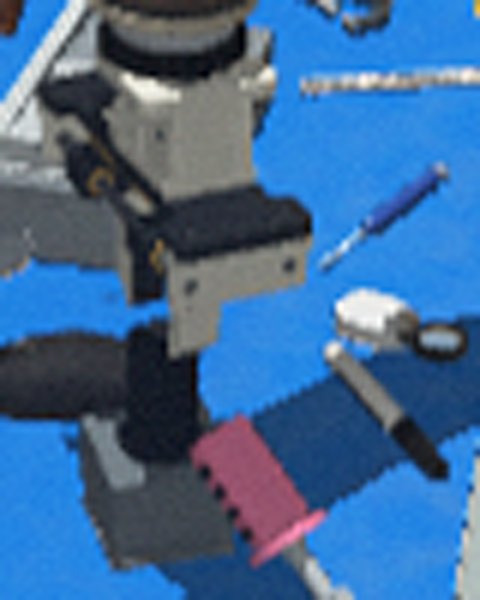

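The fingers straddle the handle top and the near finger clears the leaning pink look-alike. I'll go down 31 mm and close the jaws.

```bash
python3 -m creep '[{"tx":0,"ty":0.012,"tz":0,"ax":0,"ay":0,"az":0,"jaw":52},{"tx":0,"ty":0.022,"tz":0,"ax":0,"ay":0,"az":0,"jaw":52},{"tx":0,"ty":0.031,"tz":0,"ax":0,"ay":0,"az":0,"jaw":52},{"tx":0,"ty":0.031,"tz":0,"ax":0,"ay":0,"az":0,"jaw":52},{"tx":0,"ty":0.031,"tz":0,"ax":0,"ay":0,"az":0,"jaw":0},{"tx":0,"ty":0.031,"tz":0,"ax":0,"ay":0,"az":0,"jaw":0},{"tx":0,"ty":0.031,"tz":0,"ax":0,"ay":0,"az":0,"jaw":0},{"tx":0,"ty":0.031,"tz":0,"ax":0,"ay":0,"az":0,"jaw":0},{"tx":0,"ty":0.031,"tz":0,"ax":0,"ay":0,"az":0,"jaw":0}]'; python3 -c "
from h import *
go([.4466,.2688,.19],-56)
from cell import grab_frame
f=grab_frame('side'); crop(f,315,205,80,100,6,'pics/s5.png')"
```

```text
t: 4.4
tool_pos: [0.4467, 0.2689, 0.0996]
tcp_rot: [-0.575, 1.883, -1.883]
ft_force: [0.5, 0.2, 1.4]
gripper_width: 0.26
shift mm [  0.1 -90.4   0. ] turn [-0.0001  0.0001 -0.0008]
t4.40 tcp [0.4467 0.2689 0.0996] y [ 0.001  0.    -1.   ] zyaw -56.00 F [0.5 0.2 1.4] T [-0.23 -0.21  0.02] w 0.260 q [-0.28  0.47 -0.49  1.94  0.3   0.8  -1.91]
```

View pics/s5.png

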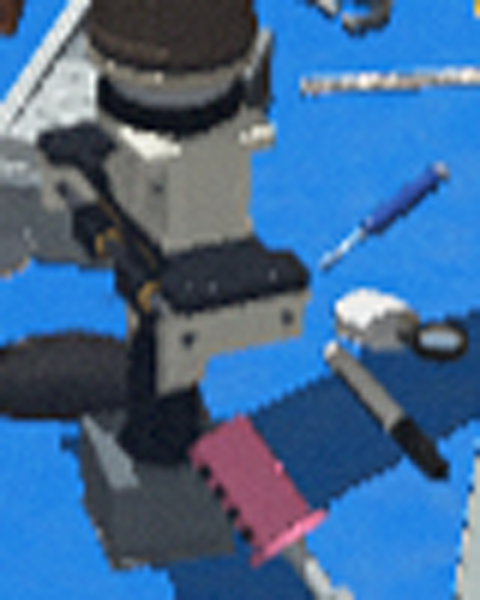

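```bash
python3 -m creep '[{"tx":0,"ty":-0.02,"tz":0,"ax":0,"ay":0,"az":0,"jaw":0},{"tx":0,"ty":-0.05,"tz":0,"ax":0,"ay":0,"az":0,"jaw":0},{"tx":0,"ty":-0.08,"tz":0,"ax":0,"ay":0,"az":0,"jaw":0},{"tx":0,"ty":-0.12,"tz":0,"ax":0,"ay":0,"az":0,"jaw":0},{"tx":0,"ty":-0.14,"tz":0,"ax":0,"ay":0,"az":0,"jaw":0},{"tx":0,"ty":-0.14,"tz":0,"ax":0,"ay":0,"az":0,"jaw":0}]'; python3 -c "
from h import *
rep()
from cell import grab_frame
f=grab_frame('side'); crop(f,295,165,100,130,5,'pics/s6.png')"
```

```text
t: 5.2
tool_pos: [0.447, 0.2694, 0.2406]
tcp_rot: [-0.573, 1.883, -1.881]
ft_force: [-0.1, 0.8, -3.0]
gripper_width: 0.26
t5.20 tcp [0.447  0.2694 0.2406] y [ 0.003  0.002 -1.   ] zyaw -55.99 F [-0.1  0.8 -3. ] T [ 0.01  0.02 -0.02] w 0.260 q [-0.22  0.31 -0.54  1.77  0.18  1.11 -1.8 ]
```

View pics/s6.png

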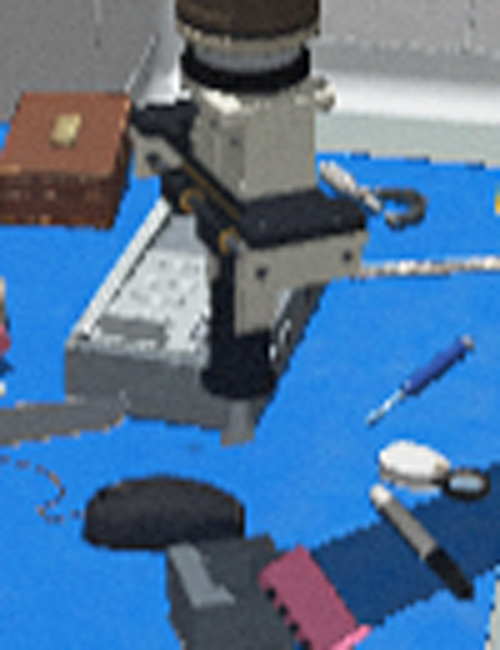

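Run:
```python
from h import *
t=np.load("top0.npz"); s=np.load("side0.npz")
print("top",onz(t,[[369.9,249.7],[395.8,252.2]],.069)); print("side",onz(s,[[340.3,229.3],[345.5,219.7]],.069))
# slots
sp=(np.array([[182,95],[177,208],[502,120],[495,235]])+.5)/12-.5+[355,238]
W=onz(t,sp,.065); print(W)
for i in(0,2): d=W[i]-W[i+1]; print(np.degrees(np.arctan2(d[1],d[0])),np.hypot(d[0],d[1]))
# box edges via blue mask (non-blue) subregion line fits
for n,f in(("top",t),("side",s)):
    h=cv2.cvtColor(f["img"],cv2.COLOR_RGB2HSV); m=((h[...,1]<110)|(h[...,2]<40)).astype(np.uint8)
    x0,y0,x1,y1=(348,205,444,272) if n=="top" else (300,200,365,255)
    mm=np.zeros_like(m); mm[y0:y1,x0:x1]=m[y0:y1,x0:x1]
    c=max(cv2.findContours(mm,0,1)[0],key=cv2.contourArea).reshape(-1,2)
    P=onz(f,c,.056)[:,:2]*1000
    # edges: classify in box frame
    a=np.radians(-4.7); ex=np.array([np.cos(a),np.sin(a)]); ey=np.array([-ex[1],ex[0]]); Q=P-[543,-115]; qx=Q@ex; qy=Q@ey
    for nm,k in(("front",(qx<-55)&(abs(qy)<110)),("left",(qy>110)&(abs(qx)<55)),("right",(qy<-110)&(abs(qx)<55)),("back",(qx>55)&(abs(qy)<110))):
        if k.sum()>8:
            vx,vy,px,py=cv2.fitLine(P[k].astype(np.float32),cv2.DIST_HUBER,0,.01,.01).ravel(); print(n,nm,k.sum(),"ang %.2f"%np.degrees(np.arctan2(vy,vx)),"qx %.1f qy %.1f"%(np.median(qx[k]),np.median(qy[k])))
```

```text
top [[ 0.50683606 -0.03142135  0.069     ]
 [ 0.49947544 -0.10948515  0.069     ]]
side [[ 0.50590448 -0.02720018  0.069     ]
 [ 0.50001341 -0.10629933  0.069     ]]
[[ 0.52003322 -0.03137903  0.065     ]
 [ 0.49145387 -0.02987999  0.065     ]
 [ 0.51391138 -0.11204537  0.065     ]
 [ 0.48485265 -0.10988757  0.065     ]]
-3.0025186625958185 0.028618631051745443
-4.246792375071471 0.029138732226174496
top front 73 ang 85.65 qx -73.2 qy 0.3
top left 35 ang -4.15 qx -0.7 qy 126.5
top right 39 ang -6.09 qx 5.1 qy -123.2
top back 72 ang 85.21 qx 71.6 qy -0.4
side front 27 ang 88.97 qx -89.0 qy 3.0
side left 45 ang 26.83 qx 18.4 qy 215.5
side right 26 ang -8.70 qx 0.7 qy -116.6
side back 25 ang 85.37 qx 70.5 qy 7.0
```

```bash
python3 -c "
from h import *
go([.5057,-.0302,.23],-93)"
```

```text
shift mm [118.1   9.3 281. ] turn [ 1.000e-04  6.459e-01 -9.000e-04]
t5.25 tcp [0.4464 0.2688 0.2393] y [ 0.001  0.    -1.   ] zyaw -55.99 F [ 0.2  0.2 -3. ] T [-0.04 -0.    0.09] w 0.256 q [-0.22  0.31 -0.54  1.77  0.18  1.11 -1.8 ]
```

```bash
python3 -m creep '[{"tx":0.02,"ty":0.0,"tz":0.05,"ax":0,"ay":0.12,"az":0,"jaw":0},{"tx":0.05,"ty":0.002,"tz":0.1,"ax":0,"ay":0.25,"az":0,"jaw":0},{"tx":0.07,"ty":0.005,"tz":0.15,"ax":0,"ay":0.38,"az":0,"jaw":0},{"tx":0.09,"ty":0.009,"tz":0.2,"ax":0,"ay":0.5,"az":0,"jaw":0},{"tx":0.11,"ty":0.009,"tz":0.24,"ax":0,"ay":0.6,"az":0,"jaw":0},{"tx":0.118,"ty":0.009,"tz":0.281,"ax":0,"ay":0.646,"az":0,"jaw":0},{"tx":0.118,"ty":0.009,"tz":0.281,"ax":0,"ay":0.646,"az":0,"jaw":0},{"tx":0.118,"ty":0.009,"tz":0.281,"ax":0,"ay":0.646,"az":0,"jaw":0}]'; python3 -c "
from h import *
go([.5057,-.0302,.17],-93)"
```

```text
t: 6.25
tool_pos: [0.5049, -0.0295, 0.229]
tcp_rot: [-0.055, -2.195, 2.193]
ft_force: [-0.9, -0.4, -1.3]
gripper_width: 0.261
shift mm [-0.9 59.   0.7] turn [0.0009 0.0006 0.0016]
t6.25 tcp [ 0.5049 -0.0295  0.229 ] y [-0.002  0.001 -1.   ] zyaw -92.97 F [-0.9 -0.4 -1.3] T [ 0.04  0.02 -0.  ] w 0.261 q [ 0.19  0.26 -0.29  1.84  0.08  1.06 -1.75]
```

```bash
python3 -m creep '[{"tx":-0.001,"ty":0.03,"tz":0.001,"ax":0,"ay":0,"az":0,"jaw":0},{"tx":-0.001,"ty":0.055,"tz":0.001,"ax":0,"ay":0,"az":0,"jaw":0},{"tx":-0.001,"ty":0.06,"tz":0.001,"ax":0,"ay":0,"az":0,"jaw":0},{"tx":-0.001,"ty":0.06,"tz":0.001,"ax":0,"ay":0,"az":0,"jaw":0}]'; python3 -c "
from h import *
go([.5057,-.0302,.15],-93)
from cell import grab_frame,state
f=grab_frame('side'); 
s=state(); p=s['tool_pos']
print(proj(f,[p-[0,0,.09],p-[0,0,.045],[.5057,-.0302,.069],[.4992,-.1086,.069]]))
crop(f,305,180,70,70,9,'pics/s7.png')
np.savez('side7.npz',**f)
f=grab_frame('top'); crop(f,345,200,80,70,8,'pics/t7.png')"
```

```text
t: 6.75
tool_pos: [0.5057, -0.0297, 0.1691]
tcp_rot: [-0.053, -2.196, 2.194]
ft_force: [-0.0, 0.2, -1.4]
gripper_width: 0.258
shift mm [-0.1 19.1  0.5] turn [0.0011 0.002  0.002 ]
t6.75 tcp [ 0.5057 -0.0297  0.1691] y [-0.002  0.001 -1.   ] zyaw -92.88 F [-0.   0.2 -1.4] T [ 0.01  0.05 -0.01] w 0.258 q [ 0.18  0.33 -0.28  1.91  0.11  0.92 -1.78]
[[340.41316556 226.45480821]
 [340.59165874 215.69447608]
 [340.49850369 228.92380149]
 [345.81087498 219.4457701 ]]
```

View pics/s7.png

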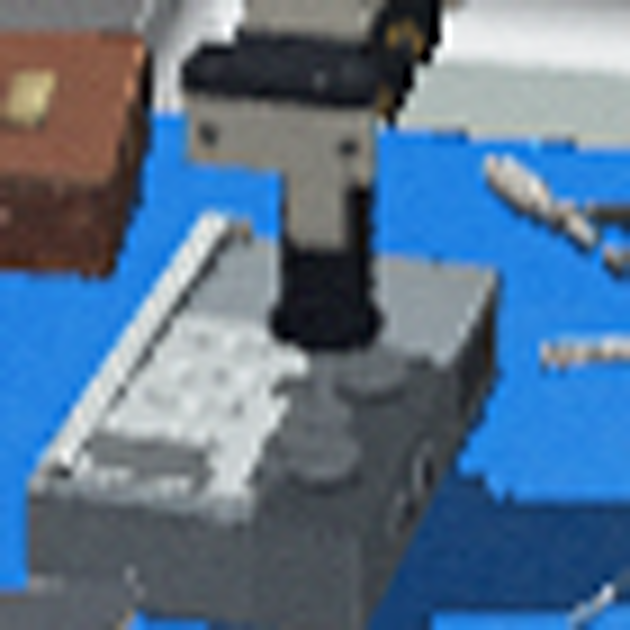

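View pics/t7.png

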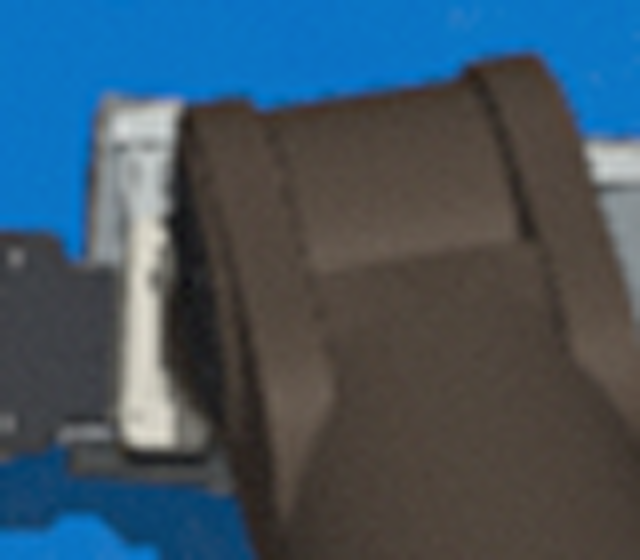

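```bash
python3 -m creep '[{"tx":0,"ty":0.004,"tz":0.0005,"ax":0,"ay":0,"az":0.002,"jaw":0},{"tx":0,"ty":0.008,"tz":0.0005,"ax":0,"ay":0,"az":0.002,"jaw":0},{"tx":0,"ty":0.011,"tz":0.0005,"ax":0,"ay":0,"az":0.002,"jaw":0},{"tx":0,"ty":0.013,"tz":0.0005,"ax":0,"ay":0,"az":0.002,"jaw":0},{"tx":0,"ty":0.013,"tz":0.0005,"ax":0,"ay":0,"az":0.002,"jaw":0}]'; python3 -c "
from h import *
go([.5057,-.0302,.153],-93)
from cell import grab_frame,state
f=grab_frame('side'); 
crop(f,305,180,70,70,9,'pics/s8.png')"
```

```text
t: 7.48
tool_pos: [0.5062, -0.0306, 0.1567]
tcp_rot: [-0.058, -2.197, 2.195]
ft_force: [0.3, 0.4, -1.9]
gripper_width: 0.258
shift mm [ 0.5  3.7 -0.3] turn [ 0.001   0.0013 -0.0014]
t7.47 tcp [ 0.5062 -0.0306  0.1567] y [ 0.001  0.001 -1.   ] zyaw -92.93 F [ 0.3  0.4 -1.9] T [0.02 0.03 0.04] w 0.258 q [ 0.17  0.34 -0.28  1.93  0.12  0.89 -1.78]
```

View pics/s8.png

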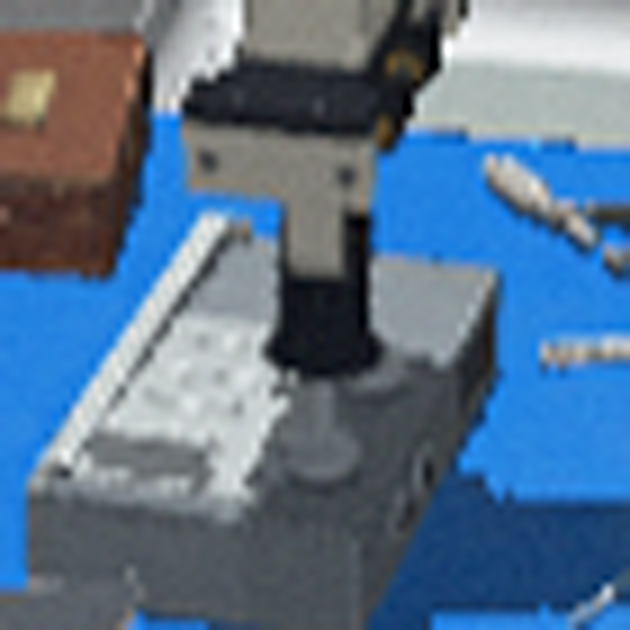

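```bash
python3 -m creep '[{"tx":0,"ty":0.002,"tz":0,"ax":0,"ay":0,"az":0,"jaw":0},{"tx":0,"ty":0.004,"tz":0,"ax":0,"ay":0,"az":0,"jaw":0},{"tx":0,"ty":0.005,"tz":0,"ax":0,"ay":0,"az":0,"jaw":0},{"tx":0,"ty":0.005,"tz":0,"ax":0,"ay":0,"az":0,"jaw":0}]'; python3 -c "
from h import *
rep()"
```

```text
t: 8.02
tool_pos: [0.5062, -0.0305, 0.1517]
tcp_rot: [-0.058, -2.197, 2.195]
ft_force: [-0.9, 0.1, -2.5]
gripper_width: 0.26
t8.03 tcp [ 0.5062 -0.0305  0.1517] y [ 0.001  0.001 -1.   ] zyaw -92.93 F [-0.9  0.1 -2.5] T [0.03 0.06 0.03] w 0.260 q [ 0.17  0.35 -0.28  1.93  0.12  0.88 -1.79]
```

```bash
python3 -m creep '[{"tx":0,"ty":0,"tz":0,"ax":0,"ay":-0.16,"az":0,"jaw":0},{"tx":0,"ty":0,"tz":0,"ax":0,"ay":-0.32,"az":0,"jaw":0},{"tx":0,"ty":0,"tz":0,"ax":0,"ay":-0.48,"az":0,"jaw":0},{"tx":0,"ty":0,"tz":0,"ax":0,"ay":-0.64,"az":0,"jaw":0},{"tx":0,"ty":0,"tz":0,"ax":0,"ay":-0.8,"az":0,"jaw":0},{"tx":0,"ty":0,"tz":0,"ax":0,"ay":-0.96,"az":0,"jaw":0},{"tx":0,"ty":0,"tz":0,"ax":0,"ay":-1.12,"az":0,"jaw":0},{"tx":0,"ty":0,"tz":0,"ax":0,"ay":-1.28,"az":0,"jaw":0},{"tx":0,"ty":0,"tz":0,"ax":0,"ay":-1.42,"az":0,"jaw":0},{"tx":0,"ty":0,"tz":0,"ax":0,"ay":-1.55,"az":0,"jaw":0}]'; python3 -c "
from h import *
go([.5062,-.0305,.1517],2)"
```

```text
t: 9.28
tool_pos: [0.5062, -0.0313, 0.1517]
tcp_rot: [-1.175, 1.258, -1.26]
ft_force: [-0.3, -1.5, -1.1]
gripper_width: 0.262
shift mm [-0.8  0.  -0. ] turn [-0.0013 -0.1031 -0.0002]
t9.28 tcp [ 0.5062 -0.0313  0.1517] y [ 0.001  0.    -1.   ] zyaw -3.90 F [-0.3 -1.5 -1.1] T [-0.52  0.06 -0.03] w 0.262 q [ 0.44  0.4  -0.63  1.91  0.29  0.92 -0.4 ]
```

```bash
python3 -m creep '[{"tx":0,"ty":0,"tz":0,"ax":0,"ay":-0.05,"az":0,"jaw":0},{"tx":0,"ty":0,"tz":0,"ax":0,"ay":-0.08,"az":0,"jaw":0},{"tx":0,"ty":0,"tz":0,"ax":0,"ay":-0.1,"az":0,"jaw":0},{"tx":0,"ty":0,"tz":0,"ax":0,"ay":-0.1,"az":0,"jaw":0}]'; python3 -c "
from h import *
rep()"; python3 -m creep '[{"tx":0,"ty":0,"tz":0,"ax":0,"ay":-0.03,"az":0,"jaw":0},{"tx":0,"ty":0,"tz":0,"ax":0,"ay":-0.03,"az":0,"jaw":0}]'; python3 -c "
from h import *
rep()"
```

```text
t: 9.78
tool_pos: [0.5061, -0.0314, 0.1517]
tcp_rot: [-1.223, 1.185, -1.187]
ft_force: [-0.8, -2.7, -1.4]
gripper_width: 0.263
t9.78 tcp [ 0.5061 -0.0314  0.1517] y [ 0.001 -0.    -1.   ] zyaw 1.80 F [-0.8 -2.7 -1.4] T [-0.36 -0.03 -0.07] w 0.263 q [ 0.46  0.41 -0.65  1.91  0.31  0.92 -0.31]
t: 10.02
tool_pos: [0.5062, -0.0315, 0.1517]
tcp_rot: [-1.237, 1.162, -1.164]
ft_force: [-0.2, -0.2, -2.0]
gripper_width: 0.26
t10.03 tcp [ 0.5062 -0.0315  0.1517] y [ 0.001 -0.    -1.   ] zyaw 3.55 F [-0.2 -0.2 -2. ] T [-0.28 -0.04 -0.04] w 0.260 q [ 0.46  0.41 -0.66  1.91  0.31  0.92 -0.29]
```

```bash
python3 -m creep '[{"tx":0,"ty":0,"tz":0,"ax":0,"ay":-0.03,"az":0,"jaw":0},{"tx":0,"ty":0,"tz":0,"ax":0,"ay":-0.05,"az":0,"jaw":0},{"tx":0,"ty":0,"tz":0,"ax":0,"ay":-0.05,"az":0,"jaw":0}]'; python3 -c "
from h import *
rep()
from cell import grab_frame,state
f=grab_frame('side'); 
crop(f,305,180,70,70,9,'pics/s9.png')"
```

```text
t: 10.4
tool_pos: [0.5062, -0.0315, 0.1517]
tcp_rot: [-1.259, 1.125, -1.127]
ft_force: [-0.7, -1.0, -1.9]
gripper_width: 0.258
t10.40 tcp [ 0.5062 -0.0315  0.1517] y [ 0.001 -0.    -1.   ] zyaw 6.44 F [-0.7 -1.  -1.9] T [-0.35  0.01 -0.08] w 0.258 q [ 0.47  0.41 -0.67  1.91  0.32  0.93 -0.24]
```

View pics/s9.png

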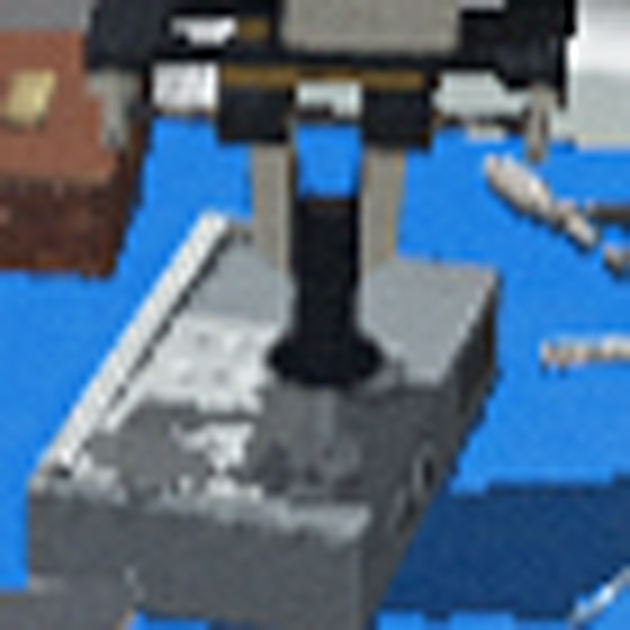

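```bash
python3 -m creep '[{"tx":0,"ty":0,"tz":0,"ax":0,"ay":-0.04,"az":0,"jaw":0},{"tx":0,"ty":0,"tz":0,"ax":0,"ay":-0.04,"az":0,"jaw":0}]'; python3 -c "
from h import *
rep()"; python3 -m creep '[{"tx":0,"ty":0,"tz":0,"ax":0,"ay":0.08,"az":0,"jaw":0},{"tx":0,"ty":0,"tz":0,"ax":0,"ay":0.13,"az":0,"jaw":0},{"tx":0,"ty":-0.01,"tz":0,"ax":0,"ay":0.13,"az":0,"jaw":0},{"tx":0,"ty":-0.03,"tz":0,"ax":0,"ay":0.13,"az":0,"jaw":0},{"tx":0,"ty":-0.05,"tz":0,"ax":0,"ay":0.13,"az":0,"jaw":0},{"tx":0,"ty":-0.05,"tz":0,"ax":0,"ay":0.13,"az":0,"jaw":0}]'; python3 -c "
from h import *
rep()
from cell import grab_frame,state
f=grab_frame('side'); 
crop(f,305,180,70,70,9,'pics/s10.png')
go([.4990,-.1087,.20],-94)"
```

```text
t: 10.7
tool_pos: [0.5062, -0.0316, 0.1518]
tcp_rot: [-1.277, 1.095, -1.097]
ft_force: [0.3, -0.5, -1.3]
gripper_width: 0.257
t10.70 tcp [ 0.5062 -0.0316  0.1518] y [ 0.001 -0.    -1.   ] zyaw 8.74 F [ 0.3 -0.5 -1.3] T [-0.34 -0.03 -0.25] w 0.257 q [ 0.48  0.41 -0.68  1.91  0.32  0.93 -0.21]
t: 11.45
tool_pos: [0.5073, -0.0312, 0.2034]
tcp_rot: [-1.217, 1.188, -1.194]
ft_force: [-0.4, -0.1, -2.4]
gripper_width: 0.258
t11.45 tcp [ 0.5073 -0.0312  0.2034] y [ 0.005 -0.    -1.   ] zyaw 1.37 F [-0.4 -0.1 -2.4] T [ 0.04 -0.1   0.03] w 0.258 q [ 0.48  0.35 -0.68  1.85  0.25  1.03 -0.27]
shift mm [77.1  2.3 -9.4] turn [-0.0024  1.6641 -0.0022]
t11.50 tcp [ 0.5066 -0.0314  0.2023] y [ 0.003 -0.    -1.   ] zyaw 1.34 F [-0.8 -0.3 -2.6] T [-0.   -0.08  0.  ] w 0.255 q [ 0.48  0.35 -0.67  1.85  0.25  1.03 -0.27]
```

View pics/s10.png

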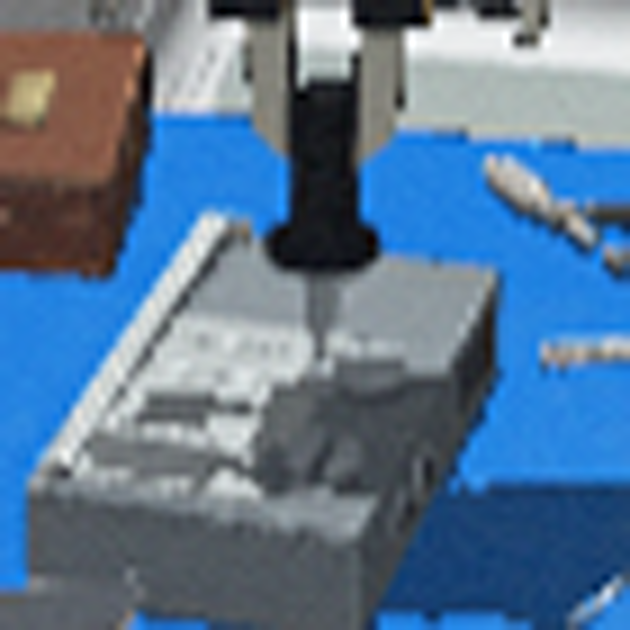

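```bash
python3 -m creep '[{"tx":0.01,"ty":0,"tz":0,"ax":0,"ay":0.17,"az":0,"jaw":0},{"tx":0.02,"ty":0,"tz":-0.002,"ax":0,"ay":0.34,"az":0,"jaw":0},{"tx":0.03,"ty":0,"tz":-0.004,"ax":0,"ay":0.51,"az":0,"jaw":0},{"tx":0.04,"ty":0,"tz":-0.006,"ax":0,"ay":0.68,"az":0,"jaw":0},{"tx":0.05,"ty":0,"tz":-0.008,"ax":0,"ay":0.85,"az":0,"jaw":0},{"tx":0.06,"ty":0,"tz":-0.009,"ax":0,"ay":1.02,"az":0,"jaw":0},{"tx":0.07,"ty":0,"tz":-0.009,"ax":0,"ay":1.19,"az":0,"jaw":0},{"tx":0.078,"ty":0,"tz":-0.009,"ax":0,"ay":1.36,"az":0,"jaw":0},{"tx":0.078,"ty":0.002,"tz":-0.009,"ax":0,"ay":1.52,"az":0,"jaw":0},{"tx":0.078,"ty":0.002,"tz":-0.009,"ax":0,"ay":1.66,"az":0,"jaw":0}]'; python3 -c "
from h import *
go([.4994,-.1103,.163],-94)"
```

```text
t: 12.75
tool_pos: [0.4987, -0.1096, 0.1992]
tcp_rot: [-0.078, -2.186, 2.186]
ft_force: [0.0, -0.1, -1.6]
gripper_width: 0.259
shift mm [-0.7 36.2  0.6] turn [ 0.0001 -0.0004 -0.001 ]
t12.75 tcp [ 0.4987 -0.1096  0.1992] y [ 0.001 -0.    -1.   ] zyaw -94.02 F [ 0.  -0.1 -1.6] T [ 0.05  0.01 -0.04] w 0.259 q [ 0.36  0.3  -0.31  1.87  0.11  0.99 -1.64]
```

```bash
python3 -m creep '[{"tx":-0.0007,"ty":0.02,"tz":0.0006,"ax":0,"ay":0,"az":0,"jaw":0},{"tx":-0.0007,"ty":0.032,"tz":0.0006,"ax":0,"ay":0,"az":0,"jaw":0},{"tx":-0.0007,"ty":0.037,"tz":0.0006,"ax":0,"ay":0,"az":0,"jaw":0},{"tx":-0.0007,"ty":0.041,"tz":0.0006,"ax":0,"ay":0,"az":0,"jaw":0},{"tx":-0.0007,"ty":0.042,"tz":0.0006,"ax":0,"ay":0,"az":0,"jaw":0}]'; python3 -c "
from h import *
go([.4994,-.1103,.1517],-94)
from cell import grab_frame,state
f=grab_frame('side'); 
crop(f,305,170,70,70,9,'pics/s11.png')"
```

```text
t: 13.38
tool_pos: [0.4995, -0.1103, 0.1572]
tcp_rot: [-0.078, -2.186, 2.186]
ft_force: [-0.8, 0.3, -1.1]
gripper_width: 0.26
shift mm [ 0.1  5.5 -0. ] turn [ 0.0001 -0.0004 -0.0011]
t13.38 tcp [ 0.4995 -0.1103  0.1572] y [ 0.001  0.    -1.   ] zyaw -94.02 F [-0.8  0.3 -1.1] T [0.03 0.04 0.01] w 0.260 q [ 0.35  0.35 -0.3   1.92  0.13  0.9  -1.66]
```

View pics/s11.png

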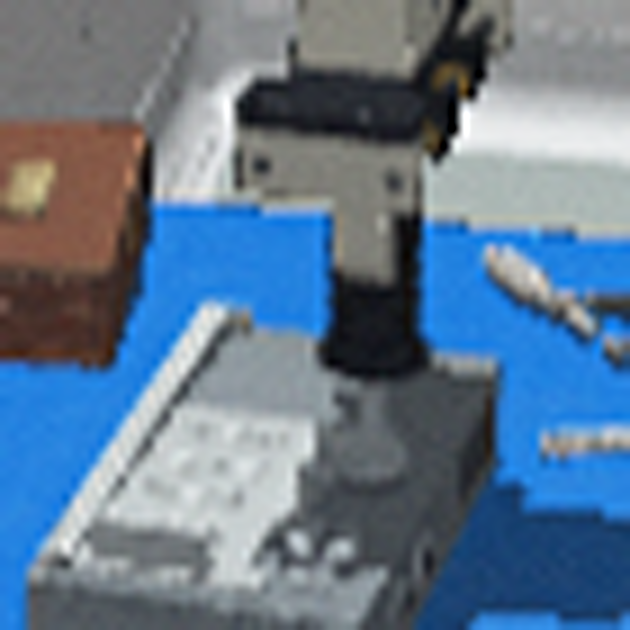

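The left fastener, near crop (320,545), now shows its slot pointing at the camera, so it has made its quarter turn. I'll seat the blade in the right one and turn it.

```bash
python3 -m creep '[{"tx":0,"ty":0.002,"tz":0,"ax":0,"ay":0,"az":0,"jaw":0},{"tx":0,"ty":0.004,"tz":0,"ax":0,"ay":0,"az":0,"jaw":0},{"tx":0,"ty":0.0055,"tz":0,"ax":0,"ay":0,"az":0,"jaw":0},{"tx":0,"ty":0.0055,"tz":0,"ax":0,"ay":0,"az":0,"jaw":0}]'; python3 -c "
from h import *
rep()"
```

```text
t: 13.92
tool_pos: [0.4995, -0.1103, 0.1517]
tcp_rot: [-0.078, -2.186, 2.186]
ft_force: [-0.5, 0.3, -2.4]
gripper_width: 0.259
t13.93 tcp [ 0.4995 -0.1103  0.1517] y [ 0.001 -0.    -1.   ] zyaw -94.02 F [-0.5  0.3 -2.4] T [0.03 0.03 0.01] w 0.259 q [ 0.35  0.35 -0.3   1.92  0.13  0.88 -1.66]
```

```bash
python3 -m creep '[{"tx":0,"ty":0,"tz":0,"ax":0,"ay":-0.16,"az":0,"jaw":0},{"tx":0,"ty":0,"tz":0,"ax":0,"ay":-0.32,"az":0,"jaw":0},{"tx":0,"ty":0,"tz":0,"ax":0,"ay":-0.48,"az":0,"jaw":0},{"tx":0,"ty":0,"tz":0,"ax":0,"ay":-0.64,"az":0,"jaw":0},{"tx":0,"ty":0,"tz":0,"ax":0,"ay":-0.8,"az":0,"jaw":0},{"tx":0,"ty":0,"tz":0,"ax":0,"ay":-0.96,"az":0,"jaw":0},{"tx":0,"ty":0,"tz":0,"ax":0,"ay":-1.12,"az":0,"jaw":0},{"tx":0,"ty":0,"tz":0,"ax":0,"ay":-1.28,"az":0,"jaw":0},{"tx":0,"ty":0,"tz":0,"ax":0,"ay":-1.42,"az":0,"jaw":0},{"tx":0,"ty":0,"tz":0,"ax":0,"ay":-1.55,"az":0,"jaw":0}]'; python3 -m creep '[{"tx":0,"ty":0,"tz":0,"ax":0,"ay":-0.06,"az":0,"jaw":0},{"tx":0,"ty":0,"tz":0,"ax":0,"ay":-0.1,"az":0,"jaw":0},{"tx":0,"ty":0,"tz":0,"ax":0,"ay":-0.14,"az":0,"jaw":0},{"tx":0,"ty":0,"tz":0,"ax":0,"ay":-0.16,"az":0,"jaw":0},{"tx":0,"ty":0,"tz":0,"ax":0,"ay":-0.16,"az":0,"jaw":0}]';python3 -c "
from h import *
rep()"
```

```text
t: 15.18
tool_pos: [0.4995, -0.1111, 0.1517]
tcp_rot: [-1.166, 1.272, -1.274]
ft_force: [-0.7, -1.3, -2.3]
gripper_width: 0.261
t: 15.8
tool_pos: [0.4995, -0.1113, 0.1517]
tcp_rot: [-1.243, 1.154, -1.157]
ft_force: [0.6, -2.4, -1.2]
gripper_width: 0.258
t15.80 tcp [ 0.4995 -0.1113  0.1517] y [ 0.001 -0.001 -1.   ] zyaw 4.16 F [ 0.6 -2.4 -1.2] T [-0.41 -0.06 -0.04] w 0.258 q [ 0.64  0.42 -0.69  1.9   0.33  0.93 -0.14]
```

```bash
python3 -m creep '[{"tx":0,"ty":0,"tz":0,"ax":0,"ay":-0.04,"az":0,"jaw":0},{"tx":0,"ty":0,"tz":0,"ax":0,"ay":-0.08,"az":0,"jaw":0},{"tx":0,"ty":0,"tz":0,"ax":0,"ay":-0.08,"az":0,"jaw":0}]';python3 -c "
from h import *
rep()"; python3 -m creep '[{"tx":0,"ty":0,"tz":0,"ax":0,"ay":-0.02,"az":0,"jaw":0},{"tx":0,"ty":0,"tz":0,"ax":0,"ay":-0.02,"az":0,"jaw":0}]';python3 -c "
from h import *
rep()"
```

```text
t: 16.18
tool_pos: [0.4995, -0.1113, 0.1517]
tcp_rot: [-1.278, 1.094, -1.097]
ft_force: [0.7, -0.6, -2.3]
gripper_width: 0.258
t16.18 tcp [ 0.4995 -0.1113  0.1517] y [ 0.001 -0.001 -1.   ] zyaw 8.77 F [ 0.7 -0.6 -2.3] T [-0.41 -0.04 -0.2 ] w 0.258 q [ 0.65  0.43 -0.71  1.9   0.35  0.94 -0.07]
t: 16.42
tool_pos: [0.4995, -0.1114, 0.1517]
tcp_rot: [-1.286, 1.079, -1.082]
ft_force: [1.2, -0.8, -1.6]
gripper_width: 0.26
t16.43 tcp [ 0.4995 -0.1114  0.1517] y [ 0.001 -0.001 -1.   ] zyaw 9.93 F [ 1.2 -0.8 -1.6] T [-0.4  -0.14 -0.35] w 0.260 q [ 0.66  0.43 -0.72  1.9   0.35  0.94 -0.05]
```

```bash
python3 -m creep '[{"tx":0,"ty":0,"tz":0,"ax":0,"ay":0.08,"az":0,"jaw":0},{"tx":0,"ty":0,"tz":0,"ax":0,"ay":0.15,"az":0,"jaw":0},{"tx":0,"ty":0,"tz":0,"ax":0,"ay":0.15,"az":0,"jaw":0},{"tx":0,"ty":-0.01,"tz":0,"ax":0,"ay":0.15,"az":0,"jaw":0},{"tx":0,"ty":-0.03,"tz":0,"ax":0,"ay":0.15,"az":0,"jaw":0},{"tx":0,"ty":-0.06,"tz":0,"ax":0,"ay":0.15,"az":0,"jaw":0},{"tx":0,"ty":-0.06,"tz":0,"ax":0,"ay":0.15,"az":0,"jaw":0}]'; python3 -c "
from h import *
go([.5757,.012,.21],-94.6)"
```

```text
t: 17.3
tool_pos: [0.501, -0.1111, 0.2143]
tcp_rot: [-1.218, 1.186, -1.195]
ft_force: [-0.3, -1.4, -1.7]
gripper_width: 0.261
shift mm [-121.2    4.5   77.7] turn [-0.0057  1.6755 -0.0033]
t17.30 tcp [ 0.501  -0.1111  0.2143] y [ 0.006 -0.002 -1.   ] zyaw 1.40 F [-0.3 -1.4 -1.7] T [-0.03 -0.14  0.02] w 0.261 q [ 0.67  0.35 -0.71  1.82  0.26  1.06 -0.12]
```

```bash
python3 -m creep '[{"tx":-0.02,"ty":0,"tz":0.01,"ax":0,"ay":0.17,"az":0,"jaw":0},{"tx":-0.04,"ty":0,"tz":0.02,"ax":0,"ay":0.34,"az":0,"jaw":0},{"tx":-0.06,"ty":0,"tz":0.035,"ax":0,"ay":0.51,"az":0,"jaw":0},{"tx":-0.08,"ty":0,"tz":0.05,"ax":0,"ay":0.68,"az":0,"jaw":0},{"tx":-0.1,"ty":0,"tz":0.06,"ax":0,"ay":0.85,"az":0,"jaw":0},{"tx":-0.11,"ty":0,"tz":0.07,"ax":0,"ay":1.02,"az":0,"jaw":0},{"tx":-0.121,"ty":0,"tz":0.078,"ax":0,"ay":1.19,"az":0,"jaw":0},{"tx":-0.121,"ty":0,"tz":0.078,"ax":0,"ay":1.36,"az":0,"jaw":0},{"tx":-0.121,"ty":0.002,"tz":0.078,"ax":0,"ay":1.53,"az":0,"jaw":0},{"tx":-0.121,"ty":0.004,"tz":0.078,"ax":0,"ay":1.675,"az":0,"jaw":0}]'; python3 -c "
from h import *
go([.5757,.012,.1537],-94.6)
from cell import grab_frame,state
f=grab_frame('side'); 
print(proj(f,[[.5741,-.0089,.082],[.5757,.012,.12]]))
crop(f,305,170,70,70,9,'pics/s12.png')"
```

```text
t: 18.55
tool_pos: [0.5756, 0.0119, 0.2097]
tcp_rot: [-0.096, -2.179, 2.182]
ft_force: [0.2, -0.0, -1.8]
gripper_width: 0.261
shift mm [ 0.2 56.  -0.2] turn [-0.0014 -0.0035 -0.0045]
t18.55 tcp [0.5756 0.0119 0.2097] y [ 0.004 -0.002 -1.   ] zyaw -94.80 F [ 0.2 -0.  -1.8] T [0.05 0.03 0.03] w 0.261 q [ 0.14  0.4  -0.35  1.7   0.15  1.07 -1.91]
[[321.33617265 226.76447229]
 [319.66334834 220.24802936]]
```

View pics/s12.png

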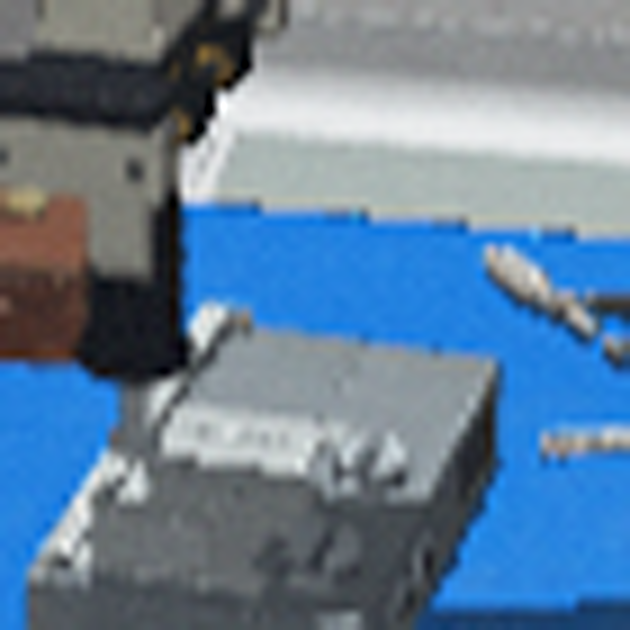

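```bash
python3 -m creep '[{"tx":0,"ty":0.025,"tz":0,"ax":0,"ay":0,"az":-0.004,"jaw":0},{"tx":0,"ty":0.045,"tz":0,"ax":0,"ay":0,"az":-0.004,"jaw":0},{"tx":0,"ty":0.055,"tz":0,"ax":0,"ay":0,"az":-0.004,"jaw":0},{"tx":0,"ty":0.055,"tz":0,"ax":0,"ay":0,"az":-0.004,"jaw":0}]'; python3 -c "
from h import *
go([.5685,-.0777,.1545],-94.6)
from cell import grab_frame,state
f=grab_frame('side'); 
crop(f,295,190,70,70,9,'pics/s13.png')"
```

```text
t: 19.1
tool_pos: [0.5752, 0.0118, 0.1538]
tcp_rot: [-0.096, -2.174, 2.177]
ft_force: [-0.1, -0.2, -1.0]
gripper_width: 0.26
shift mm [-1.3 -0.5 89.7] turn [-0.0014 -0.0089  0.0013]
t19.10 tcp [0.5752 0.0118 0.1538] y [-0.001 -0.001 -1.   ] zyaw -95.11 F [-0.1 -0.2 -1. ] T [0.06 0.07 0.05] w 0.260 q [ 0.13  0.45 -0.34  1.76  0.18  0.96 -1.94]
```

View pics/s13.png

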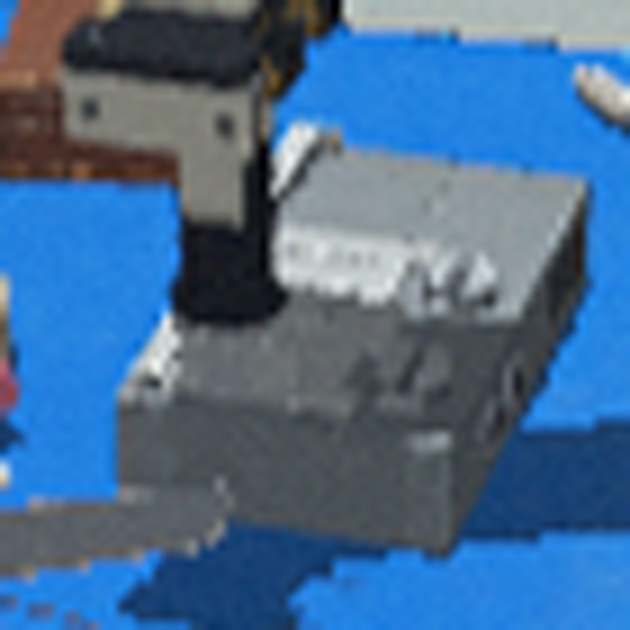

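```bash
python3 -m creep '[{"tx":0,"ty":0,"tz":0.008,"ax":0,"ay":-0.009,"az":0,"jaw":0},{"tx":0,"ty":0,"tz":0.016,"ax":0,"ay":-0.009,"az":0,"jaw":0},{"tx":0,"ty":0,"tz":0.024,"ax":0,"ay":-0.009,"az":0,"jaw":0},{"tx":0,"ty":0,"tz":0.032,"ax":0,"ay":-0.009,"az":0,"jaw":0},{"tx":-0.001,"ty":0,"tz":0.04,"ax":0,"ay":-0.009,"az":0,"jaw":0},{"tx":-0.001,"ty":0,"tz":0.048,"ax":0,"ay":-0.009,"az":0,"jaw":0},{"tx":-0.001,"ty":0,"tz":0.056,"ax":0,"ay":-0.009,"az":0,"jaw":0},{"tx":-0.001,"ty":0,"tz":0.064,"ax":0,"ay":-0.009,"az":0,"jaw":0},{"tx":-0.001,"ty":0,"tz":0.072,"ax":0,"ay":-0.009,"az":0,"jaw":0},{"tx":-0.001,"ty":0,"tz":0.08,"ax":0,"ay":-0.009,"az":0,"jaw":0}]'; python3 -c "
from h import *
go([.5685,-.0777,.1545],-94.6)
from cell import grab_frame,state
f=grab_frame('side'); 
crop(f,295,190,70,70,9,'pics/s14.png')"
```

```text
t: 20.4
tool_pos: [0.5695, -0.0685, 0.1546]
tcp_rot: [-0.088, -2.179, 2.181]
ft_force: [-0.6, 2.1, -1.8]
gripper_width: 0.257
shift mm [0.2 0.1 9.3] turn [-0.0012 -0.0003  0.0001]
t20.40 tcp [ 0.5695 -0.0685  0.1546] y [-0.    -0.001 -1.   ] zyaw -94.62 F [-0.6  2.1 -1.8] T [ 0.52 -0.03 -0.01] w 0.257 q [ 0.26  0.45 -0.33  1.77  0.17  0.95 -1.79]
```

View pics/s14.png

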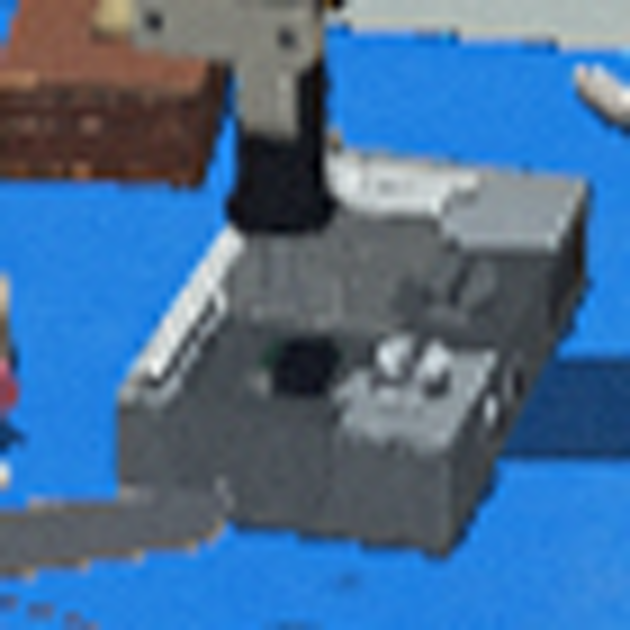

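The panel is sliding, with about 2 N against it and the opening now uncovered. I'll push on to the stop.

```bash
python3 -m creep '[{"tx":0,"ty":0,"tz":0.005,"ax":0,"ay":0,"az":0,"jaw":0},{"tx":0,"ty":0,"tz":0.009,"ax":0,"ay":0,"az":0,"jaw":0},{"tx":0,"ty":0,"tz":0.009,"ax":0,"ay":0,"az":0,"jaw":0}]'; python3 -c "
from h import *
rep()"; python3 -m creep '[{"tx":0,"ty":0,"tz":0.002,"ax":0,"ay":0,"az":0,"jaw":0},{"tx":0,"ty":0,"tz":0.003,"ax":0,"ay":0,"az":0,"jaw":0},{"tx":0,"ty":0,"tz":0.003,"ax":0,"ay":0,"az":0,"jaw":0}]'; python3 -c "
from h import *
rep()"
```

```text
t: 20.82
tool_pos: [0.5687, -0.0784, 0.1547]
tcp_rot: [-0.089, -2.178, 2.181]
ft_force: [1.1, 3.9, -0.5]
gripper_width: 0.259
t20.82 tcp [ 0.5687 -0.0784  0.1547] y [-0.    -0.001 -1.   ] zyaw -94.67 F [ 1.1  3.9 -0.5] T [ 1.14 -0.08  0.01] w 0.259 q [ 0.28  0.45 -0.33  1.77  0.17  0.95 -1.77]
t: 21.2
tool_pos: [0.5687, -0.079, 0.1547]
tcp_rot: [-0.087, -2.182, 2.179]
ft_force: [0.3, 8.0, -0.4]
gripper_width: 0.259
t21.20 tcp [ 0.5687 -0.079   0.1547] y [ 0.     0.001 -1.   ] zyaw -94.56 F [ 0.3  8.  -0.4] T [ 2.44 -0.07 -0.02] w 0.259 q [ 0.28  0.45 -0.33  1.77  0.17  0.95 -1.76]
```

```bash
python3 -m creep '[{"tx":0,"ty":0,"tz":-0.008,"ax":0,"ay":0,"az":0,"jaw":0},{"tx":0,"ty":0,"tz":-0.016,"ax":0,"ay":0,"az":0,"jaw":0},{"tx":0,"ty":-0.02,"tz":-0.018,"ax":0,"ay":0,"az":0,"jaw":0},{"tx":0,"ty":-0.06,"tz":-0.02,"ax":0,"ay":0,"az":0,"jaw":0},{"tx":0,"ty":-0.09,"tz":-0.02,"ax":0,"ay":0,"az":0,"jaw":0},{"tx":0,"ty":-0.09,"tz":-0.02,"ax":0,"ay":0,"az":0,"jaw":0}]'; python3 -c "
from h import *
go([.4466,.2689,.24],-56)"
```

```text
t: 21.95
tool_pos: [0.5717, -0.0592, 0.2471]
tcp_rot: [-0.092, -2.184, 2.182]
ft_force: [0.1, -0.7, -2.4]
gripper_width: 0.261
shift mm [ 150.9    6.6 -317.1] turn [-0.0008 -0.6733 -0.0049]
t21.95 tcp [ 0.5717 -0.0592  0.2471] y [ 0.005  0.    -1.   ] zyaw -94.58 F [ 0.1 -0.7 -2.4] T [0.03 0.   0.03] w 0.261 q [ 0.26  0.36 -0.34  1.65  0.13  1.15 -1.76]
```

```bash
python3 -m creep '[{"tx":0.04,"ty":0.003,"tz":-0.03,"ax":0,"ay":-0.1,"az":0,"jaw":0},{"tx":0.08,"ty":0.006,"tz":-0.06,"ax":0,"ay":-0.2,"az":0,"jaw":0},{"tx":0.11,"ty":0.0066,"tz":-0.11,"ax":0,"ay":-0.3,"az":0,"jaw":0},{"tx":0.13,"ty":0.0066,"tz":-0.16,"ax":0,"ay":-0.4,"az":0,"jaw":0},{"tx":0.151,"ty":0.0066,"tz":-0.21,"ax":0,"ay":-0.5,"az":0,"jaw":0},{"tx":0.151,"ty":0.0066,"tz":-0.26,"ax":0,"ay":-0.6,"az":0,"jaw":0},{"tx":0.151,"ty":0.0066,"tz":-0.3,"ax":0,"ay":-0.673,"az":0,"jaw":0},{"tx":0.151,"ty":0.0066,"tz":-0.317,"ax":0,"ay":-0.673,"az":-0.005,"jaw":0},{"tx":0.151,"ty":0.0066,"tz":-0.317,"ax":0,"ay":-0.673,"az":-0.005,"jaw":0}]'; python3 -c "
from h import *
go([.4467,.2689,.10],-56)
from cell import grab_frame,state
f=grab_frame('side'); p=[.4467,.2689,.15]
print(proj(f,[p]))
crop(f,285,165,100,130,5,'pics/s15.png'); crop(f,300,180,90,60,8,'pics/s15b.png')
f=grab_frame('top'); crop(f,345,200,105,75,7,'pics/t15.png')"
```

```text
t: 23.08
tool_pos: [0.446, 0.2691, 0.2389]
tcp_rot: [-0.578, 1.883, -1.885]
ft_force: [0.3, -1.4, -1.4]
gripper_width: 0.258
shift mm [ -0.8 138.9   0.5] turn [-0.0004  0.0002  0.0022]
t23.07 tcp [0.446  0.2691 0.2389] y [-0.002 -0.002 -1.   ] zyaw -55.99 F [ 0.3 -1.4 -1.4] T [-0.04 -0.01 -0.02] w 0.258 q [-0.15  0.33 -0.64  1.77  0.22  1.12 -1.83]
[[342.31335419 253.16810599]]
```

View pics/s15.png

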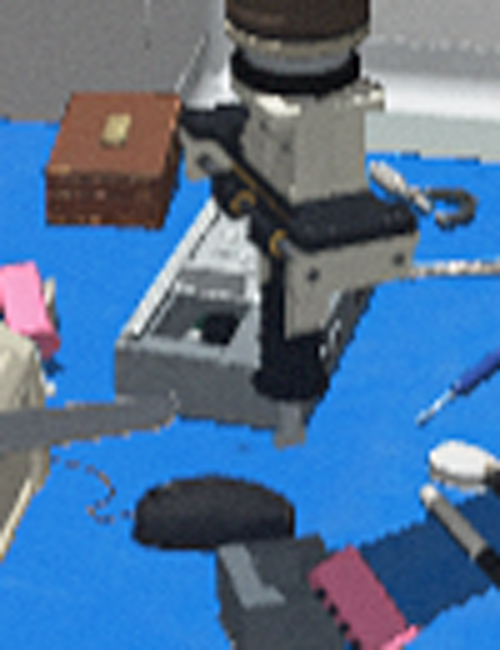

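View pics/t15.png

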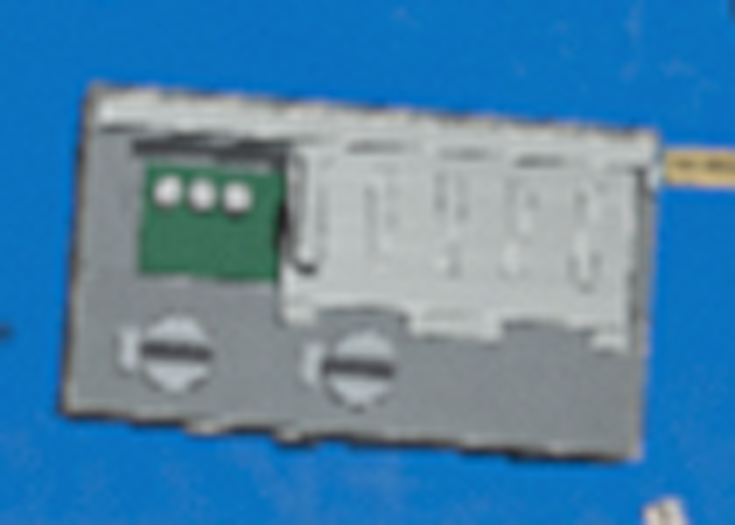

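The top view shows both slots lying across, wings to the left, and the panel's lip moved from crop x 118 to 303, which is about 80 mm. Next I'll lower the driver into the stand.

```bash
python3 -m creep '[{"tx":-0.0008,"ty":0.03,"tz":0.0005,"ax":0,"ay":0,"az":0.002,"jaw":0},{"tx":-0.0008,"ty":0.06,"tz":0.0005,"ax":0,"ay":0,"az":0.002,"jaw":0},{"tx":-0.0008,"ty":0.075,"tz":0.0005,"ax":0,"ay":0,"az":0.002,"jaw":0},{"tx":-0.0008,"ty":0.085,"tz":0.0005,"ax":0,"ay":0,"az":0.002,"jaw":0},{"tx":-0.0008,"ty":0.095,"tz":0.0005,"ax":0,"ay":0,"az":0.002,"jaw":0},{"tx":-0.0008,"ty":0.105,"tz":0.0005,"ax":0,"ay":0,"az":0.002,"jaw":0},{"tx":-0.0008,"ty":0.115,"tz":0.0005,"ax":0,"ay":0,"az":0.002,"jaw":0},{"tx":-0.0008,"ty":0.115,"tz":0.0005,"ax":0,"ay":0,"az":0.002,"jaw":0}]'; python3 -c "
from h import *
go([.4467,.2689,.0996],-56)
from cell import grab_frame,state
f=grab_frame('side')
crop(f,305,200,80,100,6,'pics/s16.png')"
```

```text
t: 24.18
tool_pos: [0.4469, 0.2667, 0.1235]
tcp_rot: [-0.575, 1.883, -1.887]
ft_force: [0.6, -0.4, -1.6]
gripper_width: 0.258
shift mm [-1.1 23.9 -2. ] turn [-0.0015 -0.0019  0.0015]
t24.18 tcp [0.4469 0.2667 0.1235] y [-0.    -0.002 -1.   ] zyaw -56.11 F [ 0.6 -0.4 -1.6] T [-0.02  0.03  0.04] w 0.258 q [-0.2   0.45 -0.59  1.91  0.33  0.87 -1.93]
```

View pics/s16.png

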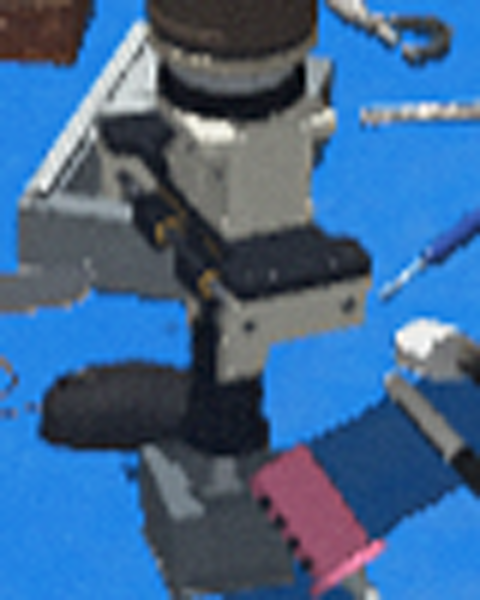

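```bash
python3 -m creep '[{"tx":-0.001,"ty":0.008,"tz":-0.002,"ax":0,"ay":0,"az":0,"jaw":0},{"tx":-0.001,"ty":0.016,"tz":-0.002,"ax":0,"ay":0,"az":0,"jaw":0},{"tx":-0.001,"ty":0.021,"tz":-0.002,"ax":0,"ay":0,"az":0,"jaw":0},{"tx":-0.001,"ty":0.0235,"tz":-0.002,"ax":0,"ay":0,"az":0,"jaw":0},{"tx":-0.001,"ty":0.0235,"tz":-0.002,"ax":0,"ay":0,"az":0,"jaw":0}]'; python3 -c "
from h import *
rep()"
```

```text
t: 24.85
tool_pos: [0.4468, 0.2691, 0.1003]
tcp_rot: [-0.575, 1.883, -1.886]
ft_force: [0.3, -0.1, -1.3]
gripper_width: 0.26
t24.85 tcp [0.4468 0.2691 0.1003] y [-0.    -0.002 -1.   ] zyaw -56.10 F [ 0.3 -0.1 -1.3] T [-0.03 -0.05  0.07] w 0.260 q [-0.22  0.48 -0.57  1.93  0.35  0.83 -1.96]
```

Within 1 mm of seating. I'll lower the last bit, open partly so the fingers stay clear of the pink one, and rise straight up.

```bash
python3 -m creep '[{"tx":0,"ty":0.0005,"tz":0,"ax":0,"ay":0,"az":0,"jaw":0},{"tx":0,"ty":0.0005,"tz":0,"ax":0,"ay":0,"az":0,"jaw":45},{"tx":0,"ty":0.0005,"tz":0,"ax":0,"ay":0,"az":0,"jaw":45},{"tx":0,"ty":0.0005,"tz":0,"ax":0,"ay":0,"az":0,"jaw":45},{"tx":0,"ty":-0.005,"tz":0,"ax":0,"ay":0,"az":0,"jaw":45},{"tx":0,"ty":-0.02,"tz":0,"ax":0,"ay":0,"az":0,"jaw":45},{"tx":0,"ty":-0.05,"tz":0,"ax":0,"ay":0,"az":0,"jaw":45},{"tx":0,"ty":-0.1,"tz":0,"ax":0,"ay":0,"az":0,"jaw":45},{"tx":0,"ty":-0.13,"tz":0,"ax":0,"ay":0,"az":0,"jaw":45},{"tx":0,"ty":-0.13,"tz":0,"ax":0,"ay":0,"az":0,"jaw":45}]'; python3 -c "
from h import *
go([.40,.0,.3])
from cell import grab_frame,state
f=grab_frame('side')
crop(f,305,170,80,110,5,'pics/s17.png'); crop(f,310,230,80,75,8,'pics/s17b.png')"
```

```text
t: 26.1
tool_pos: [0.4479, 0.2705, 0.2338]
tcp_rot: [-0.569, 1.883, -1.883]
ft_force: [-0.1, 0.0, -0.5]
gripper_width: 0.452
shift mm [190.3 -66.8 198. ]
t26.10 tcp [0.4479 0.2705 0.2338] y [ 0.005  0.001 -1.   ] zyaw -56.11 F [-0.1  0.  -0.5] T [ 0.01 -0.03  0.  ] w 0.452 q [-0.15  0.33 -0.64  1.77  0.22  1.1  -1.84]
```

View pics/s17b.png

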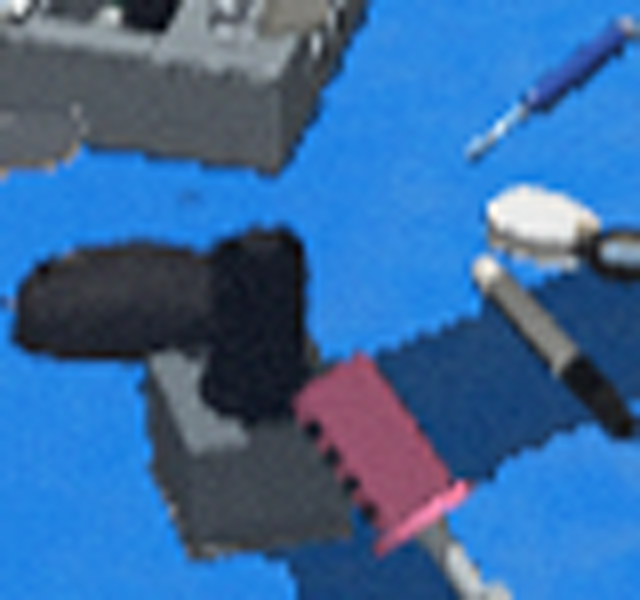

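The driver stands upright with its flange on the stand. I'll clear the arm away for a last top view.

```bash
python3 -m creep '[{"tx":0.03,"ty":-0.06,"tz":0.03,"ax":0,"ay":0,"az":0,"jaw":45},{"tx":0.06,"ty":-0.067,"tz":0.06,"ax":0,"ay":0,"az":0,"jaw":45},{"tx":0.1,"ty":-0.067,"tz":0.1,"ax":0,"ay":0,"az":0,"jaw":45},{"tx":0.14,"ty":-0.067,"tz":0.15,"ax":0,"ay":0,"az":0,"jaw":45},{"tx":0.19,"ty":-0.067,"tz":0.198,"ax":0,"ay":0,"az":0,"jaw":45},{"tx":0.19,"ty":-0.067,"tz":0.198,"ax":0,"ay":0,"az":0,"jaw":45},{"tx":0.19,"ty":-0.067,"tz":0.198,"ax":0,"ay":0,"az":0,"jaw":45}]'; python3 -c "
from h import *
rep()
from cell import grab_frame
f=grab_frame('top'); cv2.imwrite('pics/t18.png',f['img'][:,:,::-1])
C=cloud(f); z=C[...,2]; sl=np.s_[254:284,256:290]
m=np.zeros((480,640),bool); m[sl]=(z[sl]>.11)&(z[sl]<.15); P=C[m]; print(len(P),P.mean(0) if len(P) else '')
t=np.load('top0.npz')
for n,(x0,y0,x1,y1) in (('mic',(465,250,502,290)),('ring',(348,161,369,181))):
  d=cv2.absdiff(f['img'][y0:y1,x0:x1],t['img'][y0:y1,x0:x1]); print(n,d.mean(),d.max())
f=grab_frame('side'); cv2.imwrite('pics/s18.png',f['img'][:,:,::-1])"
```

```text
t: 27.02
tool_pos: [0.3994, -0.0007, 0.2985]
tcp_rot: [-0.571, 1.884, -1.886]
ft_force: [-0.2, 1.2, -0.3]
gripper_width: 0.447
t27.02 tcp [ 0.3994 -0.0007  0.2985] y [ 0.002 -0.    -1.   ] zyaw -56.19 F [-0.2  1.2 -0.3] T [ 0.06  0.05 -0.04] w 0.447 q [ 0.35  0.03 -0.49  1.93  0.02  1.19 -1.12]
100 [0.44501135 0.27034281 0.12631282]
mic 4.495720720720721 15
ring 5.242063492063492 12
```

View pics/t18.png

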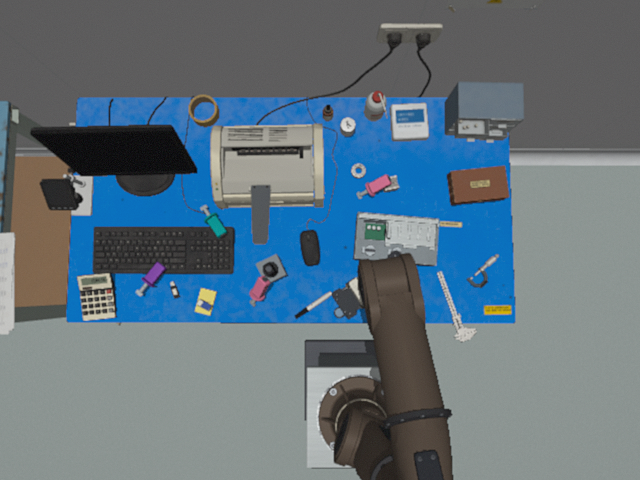

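View pics/s18.png

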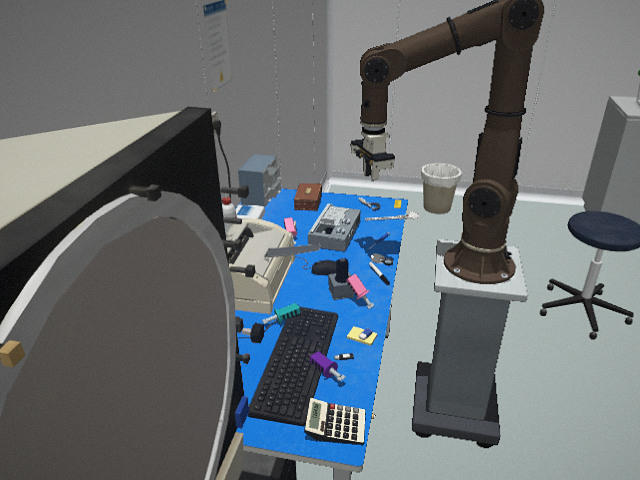

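```bash
python3 -c "
from cell import job_done
print(job_done())"
```

```text
the job is handed in; nothing more can be done
None
```

The job is done and handed in at about 27 s of the 64 s allowed. I turned both fasteners a quarter turn anticlockwise with the driver and slid the panel open by pushing its lip with the driver's shank. The driver is back in its stand.

**What the last checks showed**
- **Fasteners:** each turn ended against its stop, with wrist torque rising to about 0.25 N m on the left and 0.35 N m on the right. The top view afterwards shows both slots and wings pointing to the box's left.
- **Panel:** it travelled about 79–80 mm by picture, and the push force rose to about 8 N at the stop.
- **Driver:** it is upright with its flange on the stand; its handle top measures 126 mm above the desk, against 127 mm expected.
- **Bystanders:** the micrometer and ring gauge look unchanged in the top view.

**What went differently**
- **Look-alikes fell:** all four coloured look-alikes toppled early in the run. The arm had not been near them, and no contact showed in the force readings.
- **Higher grip:** one pink look-alike came to rest leaning on the stand. I gripped the driver 25 mm higher than planned with the jaws only partly open, and saw no contact with it.

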